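# Hang the lift-off service door on the fume filter box

### The arm

A 6-joint arm with a two-finger parallel gripper is mounted at the origin on the work surface. World frame = base frame: x ahead of the robot, y to its left, z up, the work surface at z = 0. Lengths are in m, angles in rad, forces in N, time in s.
With the tool pointing down it reaches from about 0.325 to 0.9 m from the base axis. Payload 3.5 kg.
Tool frame: the origin (TCP) lies on the centre line of the jaws, within the pads' length; the fingertips stand 8 mm ahead of it and the grasp point (between the pads) lies 11 mm behind it; x points along the fingers, z is the direction in which the jaws open and shut, and the axes are right-handed (so a half turn about x gives the same grasp; the last joint's range is limited). The gripper opens to 85 mm and grips with 20 to 120 N. Pads are 22 mm wide; open, the fingers measure 114 mm over their backs; the gripper's body (76 mm by 85 mm) begins 54 mm behind the grasp point. The pads swing forward as they close: fully open they stand 13 mm farther back than shut.
Start: joints at [1.021, 0.276, -0.026, 1.268, 0, 1.467], TCP at [0.27, 0.564, 0.239] pointing down, gripper open.
Joint ranges: [-3.12, 3.12], [-0.85, 1.88], [-1.08, 1.24], [-1.95, 2.15], [-1.57, 1.53], [-3.14, 3.14]. Speed limits (rad/s): [2.57, 2.57, 3.14, 3.14, 3.14, 3.14].

### API

Orientations are given as a unit quaternion [w, x, y, z].
In Python, from bench import bot, cams, order gives the robot as it stands.
- The arm moves only by the tool move_arm, never from a script. Its argument "rows" is text: rows parted by semicolons, each of 4 numbers parted by spaces: the shift along the tool's x, y, z in m, then the turn about the tool's x in rad. A call has 1 to 12 rows; each row is the pose to reach, as a shift and turn from the pose commanded when the call began, along the tool's axes at that moment; what a row does not reach only later rows make up. A row lasts 1/12 s, in which the tool goes at most 41.7 mm and 7.16 degrees, less where a joint would pass 70% of its speed; a pose out of reach is approached as far as the arm can. A call with a gripper value outside its range is refused whole. "fingers" is the finger opening in m, from 0 to 0.0854, set as the call begins (left out, the last holds). The fingers move at their own pace and stop on an object; "newtons" is the grip in N (left out, the last holds). Time passes only in rows, so rows that repeat a pose let the fingers close. It gives the time, the measured TCP pose, the force and the opening at its end, in the units of the state.
- bot.observe(): the state, without advancing time (a new reading comes with each control period).
- cams.read_camera(name): name is "side" or "top" or "wrist"; returns the picture (384x512x3 uint8, blue, green, red); there is no depth.
- cams.get_calibration(name): a dict with "fx", "fy", "cx", "cy" (pixels), "R" (3x3) and "t" (3): a world point X has camera coordinates R X + t; the wrist camera has in their place "hand_eye" (4x4, takes a point from camera to tool coordinates, whose origin is the TCP and whose axes are the tool frame's). Camera axes: x right, y down, z forward; pixel columns grow to the right and rows downward; lengths in m; the calibration is good to about 2 mm. A picture is of the moment at which its call begins: read the wrist's pose just before it. get_calibration takes no time and is no camera call.
- order.hand_in(): hands the job in, once; it reports no verdict.
The state is a dict: "t": time; "joint_positions": joint angles; "joint_velocities": joint speeds; "tau": joint torques, N m; "tcp_pos": TCP position; "tcp_rot": TCP orientation; "wrist_force": force on the tool from outside, world axes, zero at the start; "wrist_torque": the same for the moment, N m; "grip_width": opening from 0.0 (shut) to 1.0 (fully open).
Only numpy, scipy, OpenCV 4.12 (cv2) and the standard library are available. Lean on these libraries where they do the work, as an engineer would, in place of code of your own. Each camera call takes 0.05 s, during which the arm holds its last target.

### The job

Take the grey filter-box door out of the plywood rack and hang it on the two hinge pins of the dark filter box: both knuckles over the pins at once and fully down, with the door standing well open. Feel for the pins and lower gently, never forcing the door against the box; then let go and swing the door shut against the gasket. Leave the other things on the bench undisturbed.

Things in the scene. Friction and masses are not known exactly. Their poses are not given: they have to be found in the camera images.
- leaf: Loose grey lift-off door, 0.35 to 0.6 kg: upright plate 160 mm wide (y), 10 thick (x), 150 high (z), two steel knuckles along its +y edge. Origin: centre of its underside. -x is its outer face (louvres), +x its inner. Starts upright, right way up, in a groove of the rack. It balances under its middle: grip it there from above, across the thickness.
- knuckle_low (a point): On the knuckle axis at the lower mouth of the lower knuckle: (0, 91, 15) mm in the door's frame. Each knuckle is a vertical tube, bore 10 mm, outside 16 mm, 22 mm long, open at both ends.
- knuckle_up (a point): On the same axis at the lower mouth of the upper knuckle: (0, 91, 113) mm in the door's frame, 98 mm above knuckle_low.
- leaf_top (a point): Middle of the door's top edge, (0, 0, 150) mm in the door's frame.
- leaf_edge (a point): Middle of the door's free edge, (0, -80, 75) mm in the door's frame.
- cabinet: Fixed dark filter box, 200 mm deep (x), 200 wide (y), 175 high. Origin: centre of its underside; front is -x. The hinge pins stand off its front edge on the +y side. Closed, the door's axes are parallel to the box's. It opens outward, clockwise seen from above: standing open at 90 degrees its yaw is the box's minus 90 degrees and its width points straight out of the front. It stays where it is left.
- hinge_mark (a point): Nominal hinge axis, at the height of the lower pin's shoulder: (-113, 120, 35) mm in the box's frame. The pins are NOT exactly here: their slotted plate is screwed tight anywhere up to 13 mm either side along the box's y (x and z are true), so feel or look for them. Fully down, knuckle_low is level with this mark. Pressing the door on box or pins with over 35 N is damage.
- hinge_mark_up (a point): The same nominal axis at the upper pin's shoulder, 98 mm higher. Both pins (one above the other) shift together: each 8 mm across, 18 tall, tip chamfered 1 mm, on a round shoulder 14 mm across and 8 thick held by an arm from the box behind. The lower knuckle must come in from the front, between the lower pin's tip and the upper shoulder.
- gasket (a point): Middle of the face of the black rubber gasket round the box's opening, (-108, 13, 96) mm in the box's frame; the gasket stands 8 mm proud of the box's front. Shut, the door's inner face lies on it.
- rack: Fixed plywood rack: base 200 (x) x 130 (y) x 12 mm high, with two grooves along its x at y = -35 and +35 mm, each 12 mm wide between cheeks 90 mm long and 30 mm high. Origin: centre of its underside. The door stands in one groove, an offcut in the other.
- offcut: Bystander, not to be disturbed: plywood offcut, 130 x 9 x 85 mm high, standing in the other groove of the rack. Origin: centre of its underside.
- tape: Bystander, not to be disturbed: cardboard ring, 90 mm across, 22 mm high. Origin: centre of its underside.
- carton: Bystander, not to be disturbed: cardboard carton 90 x 130 x 55 mm high. Origin: centre of its underside.
- mug: Bystander, not to be disturbed: white mug, 80 mm across, 90 mm high. Origin: centre of its underside.
Things that resemble listed ones, but are neither listed nor needed, are in the scene too. Of the things shaped like the leaf, the grey one is meant.

How it is judged:
On the way, in this order (a step that is already met when the one before it is completed fails the run):
1. the door is lifted clear of the rack (z of leaf in the frame of rack above 0.06 m), for 0.2 s.
2. both knuckles are fully down on the pins and the door stands open by more than 30 degrees (z of knuckle_low in the frame of cabinet between 0.032 and 0.038 m and z of knuckle_up in the frame of cabinet below 0.136 m and horizontal distance between knuckle_low and hinge_mark below 0.0165 m and horizontal distance between knuckle_up and hinge_mark below 0.0175 m and angle between leaf's own z axis and vertical below 0.05 rad and angle between the x axis of leaf and the x axis of cabinet, either way round above 0.52 rad), for 0.2 s.
At the end, for the whole second after the job is handed in: The door hangs on both pins, within 3 mm of fully down, knuckles within 16.5 mm (upper 17.5) of the mark, upright within 0.05 rad; shut within 0.07 rad, its free edge within 8 mm of lying on the gasket and on the right-hand side; at rest and released (z of knuckle_low in the frame of cabinet between 0.032 and 0.038 m and z of knuckle_up in the frame of cabinet below 0.136 m and horizontal distance between knuckle_low and hinge_mark below 0.0165 m and horizontal distance between knuckle_up and hinge_mark below 0.0175 m and angle between leaf's own z axis and vertical below 0.05 rad and angle between the x axis of leaf and the x axis of cabinet, either way round below 0.07 rad and x of leaf_edge in the frame of cabinet above -0.121 m and y of leaf_edge in the frame of cabinet below -0.025 m and linear speed of leaf below 0.02 m/s and contact force between the fingers and leaf below 0.1 N); the robot touches nothing.
It fails at once if the door is pressed against the box or its pins with more than 35 N (contact force between leaf and cabinet above 35 N).
It fails at once if a bystander is moved more than 30 mm (distance of any of offcut, tape, carton, mug from where it was at the start of the episode above 0.03 m).
It also fails if it takes over 69 s, if anything falls off the work surface, if the arm or the gripper's body presses on something with over 40 N, if the wrist force passes 120 N, or if a joint passes its speed limit or range.

## Working session

There is one attempt and no reset: what is moved stays moved. The work goes in short steps, Python scripts to look and compute and a tool call to move; the robot and the scene stay as the last step left them, time stands still between calls to the robot, and variables do not carry over. Pictures are saved under pics/ and viewed, and the job is handed in when it is done.

Besides the shell and the picture viewer there is one more tool, called after "Call:" as name(argument=value, ...) on one line, values as JSON. move_arm: Moves the arm, as the interface text tells. Its arguments: {"type":"object","properties":{"rows":{"type":"string"},"fingers":{"type":"number"},"newtons":{"type":"number"}},"required":["rows"]}

```bash
ls; mkdir -p pics; python3 - <<'E'
from bench import bot,cams,order
import cv2,json
s=bot.observe(); print({k:(v if not hasattr(v,'tolist') else v.tolist()) for k,v in s.items()})
for n in ['side','top','wrist']:
    im=cams.read_camera(n); cv2.imwrite(f'pics/{n}0.png',im)
    print(n,cams.get_calibration(n))
E
```

```text
pics
{'t': 0.0, 'joint_positions': [1.020589835856311, 0.27713383309127637, -0.027892875136085817, 1.2680167550003432, -1.0274079973861668e-06, 1.4673791908208282], 'joint_velocities': [-0.0007314117790507558, 0.0007275875062148083, -0.0012440972514558806, 0.0012752139782231308, 4.131994796597162e-05, 0.0011145851299543693], 'tau': [-0.0010083910819957964, -44.551148414611816, 29.52025294303894, 0.01639246183913201, -0.00024728024982323404, -8.381718785699377e-07], 'tcp_pos': [0.26965847592374587, 0.5629790572727362, 0.23815352834780357], 'tcp_rot': [0.5976334994103825, -0.37715668657778506, 0.599057969724254, 0.3764526305686037], 'wrist_force': [-0.8182068680841874, 0.1640316115004853, -0.03193689996055837], 'wrist_torque': [0.028765541041589848, -0.012116990668178998, -0.001084990012577795], 'grip_width': 1.0001266191351277}
side {'fx': 486.86184308456217, 'fy': 486.86184308456217, 'cx': 262.05470132575977, 'cy': 192.59593708838747, 'R': array([[ 0.30508478, -0.95231613,  0.00415563],
       [-0.53422621, -0.17475429, -0.82708119],
       [ 0.78836897,  0.25010983, -0.56206711]]), 't': array([-0.18613652,  0.35776675,  1.21399309])}
top {'fx': 455.3276305955922, 'fy': 455.3276305955922, 'cx': 255.29524379524406, 'cy': 183.2619723940811, 'R': array([[ 0.0055935 , -0.99996972, -0.0054102 ],
       [-0.98816488, -0.00469793, -0.15332351],
       [ 0.15329345,  0.00620379, -0.98816124]]), 't': array([-0.04284008,  0.49492601,  1.35559469])}
wrist {'fx': 324.1890813255841, 'fy': 324.1890813255841, 'cx': 252.352828849776, 'cy': 190.6166780504329, 'hand_eye': array([[ 1.64796282e-03, -3.03135103e-01,  9.52946165e-01,
        -1.34413107e-01],
       [-6.68250534e-04, -9.52947580e-01, -3.03134397e-01,
         7.66214260e-02],
       [ 9.99998419e-01, -1.37252567e-04, -1.77299238e-03,
        -5.97955246e-04],
       [ 0.00000000e+00,  0.00000000e+00,  0.00000000e+00,
         1.00000000e+00]])}
```

View pics/side0.png

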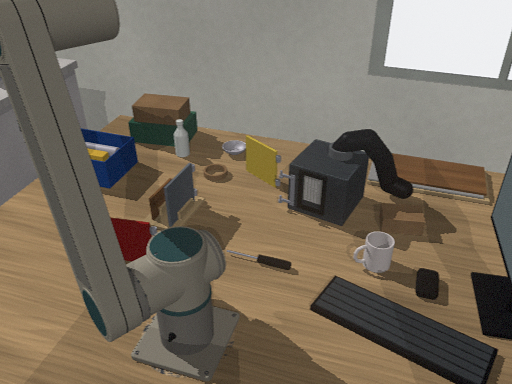

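View pics/top0.png

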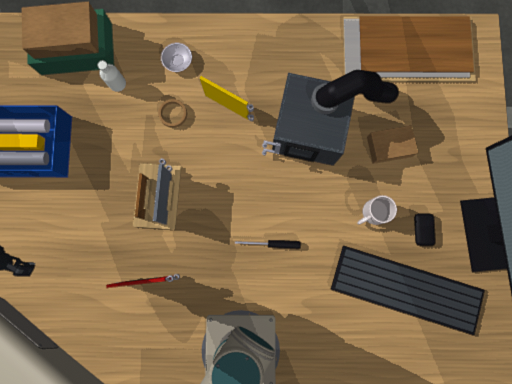

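View pics/wrist0.png

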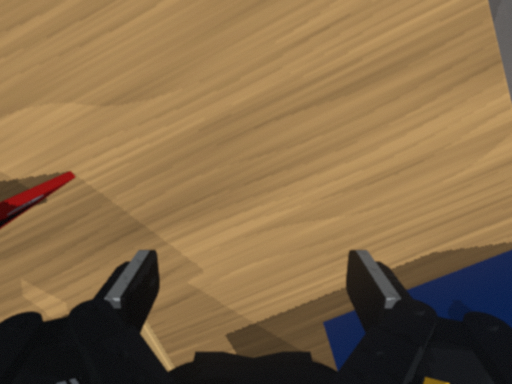

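Door-like things: the grey plate in the rack (top 163,192; side 181,195), a yellow plate (top 226,97; side 262,162) and a red plate (top 145,282; side 132,240). I choose the grey one. Next, close crops.

```bash
cat > h.py <<'E'
import numpy as np,cv2
from scipy.spatial.transform import Rotation as Ro
def crop(src,dst,x0,y0,x1,y1,k):
    im=cv2.imread(src)[y0:y1,x0:x1]; im=cv2.resize(im,None,fx=k,fy=k,interpolation=cv2.INTER_CUBIC)
    for x in range((x0+9)//10*10,x1,10):
        cv2.putText(im,str(x),(int((x-x0+.5)*k)-8,9),0,.32,(0,255,255),1); cv2.line(im,(int((x-x0+.5)*k),11),(int((x-x0+.5)*k),16),(0,255,255),1)
    for y in range((y0+9)//10*10,y1,10):
        cv2.putText(im,str(y),(0,int((y-y0+.5)*k)+4),0,.32,(0,255,255),1); cv2.line(im,(22,int((y-y0+.5)*k)),(28,int((y-y0+.5)*k)),(0,255,255),1)
    cv2.imwrite(dst,im)
def rot(q): return Ro.from_quat([q[1],q[2],q[3],q[0]])
class Cam:
    def __init__(s,c,tp=None,tr=None):
        s.c=c; s.K=np.array([[c['fx'],0,c['cx']],[0,c['fy'],c['cy']],[0,0,1]])
        if 'R' in c: s.R,s.t=np.array(c['R']),np.array(c['t'])
        else:
            T=np.eye(4);T[:3,:3]=rot(tr).as_matrix();T[:3,3]=tp
            W=np.linalg.inv(T@np.array(c['hand_eye'])); s.R,s.t=W[:3,:3],W[:3,3]
    def proj(s,X):
        p=(np.atleast_2d(X)@s.R.T+s.t)@s.K.T; return p[:,:2]/p[:,2:]
    def ray(s,uv):
        d=s.R.T@np.linalg.inv(s.K)@np.array([*uv,1.]); return -s.R.T@s.t,d/np.linalg.norm(d)
    def atz(s,uv,z):
        o,d=s.ray(uv); return o+d*(z-o[2])/d[2]
def tri(l):
    A=np.zeros((3,3));b=np.zeros(3)
    for c,uv in l:
        o,d=c.ray(uv);P=np.eye(3)-np.outer(d,d);A+=P;b+=P@o
    X=np.linalg.solve(A,b); return X,[np.round(c.proj(X)[0]-uv,1) for c,uv in l]
E
python3 - <<'E'
from h import *
crop('pics/top0.png','pics/top0_rack.png',120,140,200,240,6)
crop('pics/top0.png','pics/top0_box.png',250,60,370,170,6)
crop('pics/side0.png','pics/side0_rack.png',120,140,220,240,6)
crop('pics/side0.png','pics/side0_box.png',265,130,385,230,6)
E
```

```text
(no output)
```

View pics/top0_rack.png

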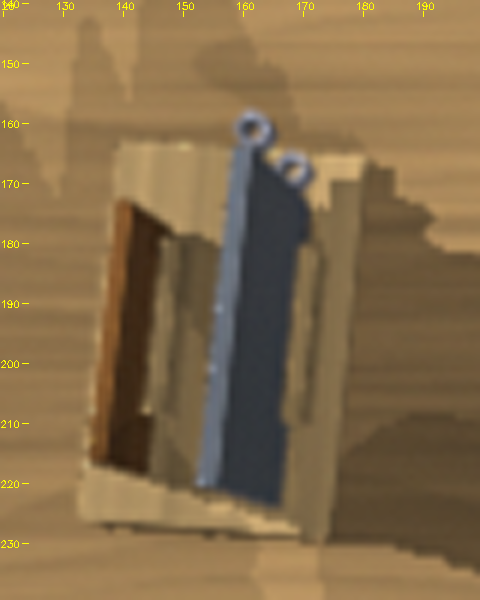

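View pics/top0_box.png

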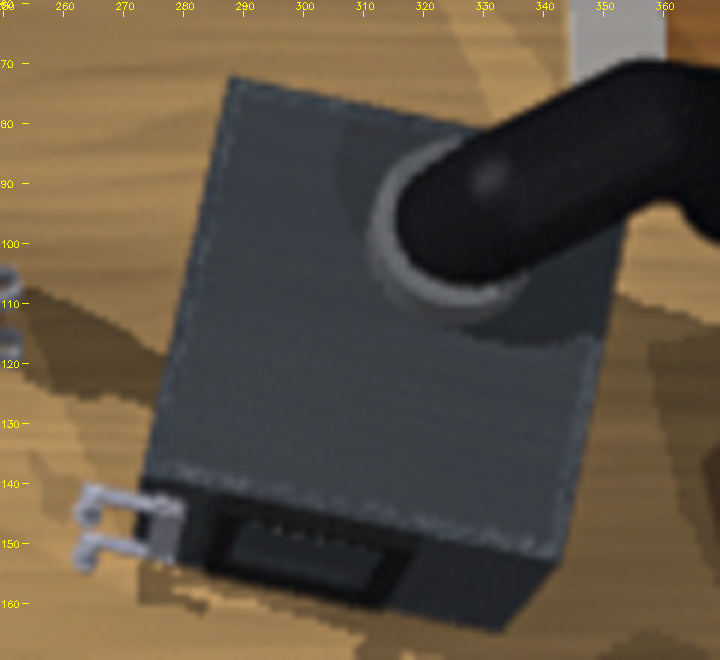

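View pics/side0_rack.png

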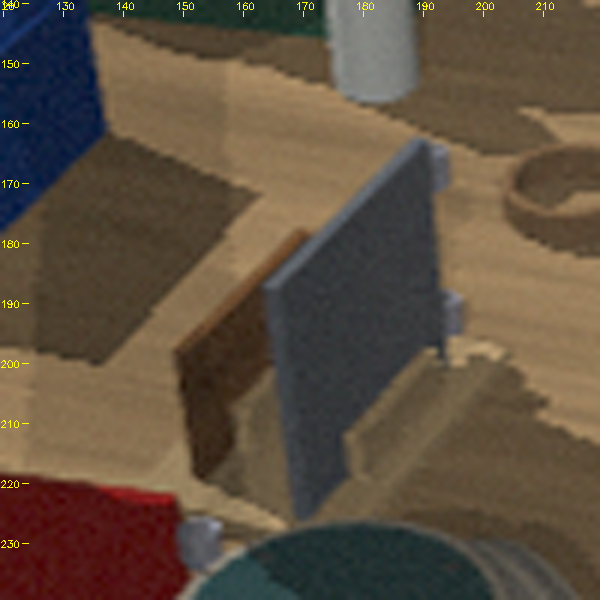

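View pics/side0_box.png

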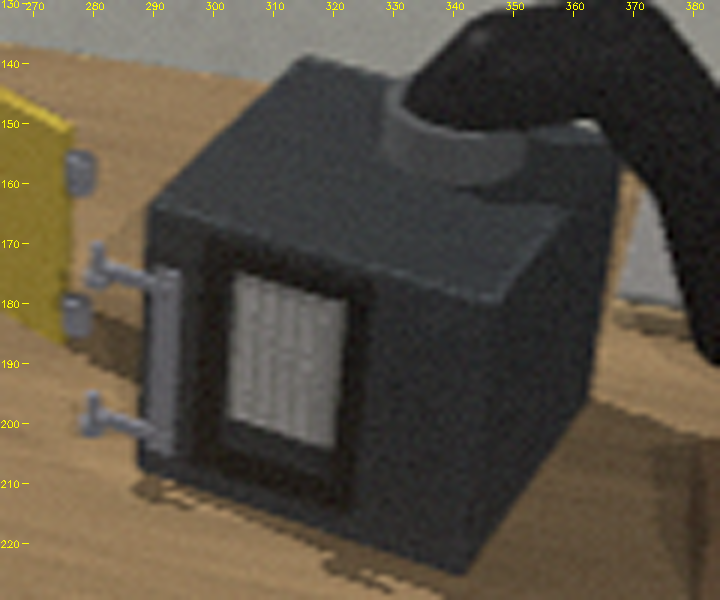

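```bash
python3 - <<'E'
from h import *
from bench import cams
from scipy.optimize import least_squares
T=Cam(cams.get_calibration('top'));S=Cam(cams.get_calibration('side'))
for n,a,b in [('box FL',(274.5,138.5),(290,164)),('box FR',(342,152),(347,180)),('box BL',(288,72.8),(315,139)),
  ('leaf near(inner corner)',(154.8,220.5),(166.8,188)),('leaf far inner',(161,163.5),(190.3,163.5)),('knU top',(161.5,160.5),(193,164)),('knL',(168.5,167.5),(195,189)),
  ('pinU tip',(264.5,141),(280.5,171)),('pinL tip',(265,150),(279.5,195.5)),
  ('shoulderU',(264.5,145.5),(280.5,176)),('shoulderL',(264,153.5),(279.5,200.5))]:
    X,r=tri([(T,a),(S,b)]); print(n,X.round(4),r)
# fit box
def W(p,P): c,s=np.cos(p[2]),np.sin(p[2]); P=np.atleast_2d(P); return np.c_[P[:,0]*c-P[:,1]*s+p[0],P[:,0]*s+P[:,1]*c+p[1],P[:,2]]
P=np.array([[-.1,.1,.175],[-.1,-.1,.175],[.1,.1,.175]])
f=lambda p:np.r_[(T.proj(W(p,P))-[(274.5,138.5),(342,152),(288,72.8)]).ravel(),(S.proj(W(p,P))-[(290,164),(347,180),(315,139)]).ravel()]
r=least_squares(f,[.6,-.1,0]);print('box',r.x,r.fun.round(1))
P2=np.array([[.005,-.08,.15],[.005,.08,.15]])
def f2(q): 
    p=q[:3];PP=W(p,P2)+[0,0,q[3]]
    K=W(p,[[0,.091,.135],[0,.091,.037]])+[0,0,q[3]]
    return np.r_[(T.proj(PP)-[(154.8,220.5),(161,163.5)]).ravel(),(S.proj(PP)-[(166.8,188),(190.3,163.5)]).ravel(),(T.proj(K)-[(161.5,160.5),(168.5,167.5)]).ravel()]
r2=least_squares(f2,[.5,.25,-1.57,.012]);print('leaf',r2.x,r2.fun.round(1))
for z in(.035,.133):print('mark',W(r.x,[[-.113,.12,z]]))
for a,b in [((264.5,145.5),(280.5,176)),((264,153.5),(279.5,200.5))]: pass
E
```

```text
box FL [ 0.6012 -0.0952  0.1754] [array([ 0.4, -0.1]), array([-0.4,  0. ])]
box FR [ 0.5639 -0.2844  0.1745] [array([ 0.8, -0.2]), array([-0.8,  0.1])]
box BL [ 0.7949 -0.134   0.1747] [array([ 0.4, -0.1]), array([-0.3,  0. ])]
leaf near(inner corner) [0.3725 0.2319 0.1602] [array([ 1.3, -0.5]), array([-1.3, -0.1])]
leaf far inner [0.532  0.2243 0.1573] [array([ 0.3, -0.1]), array([-0.2, -0. ])]
knU top [0.5431 0.2227 0.1496] [array([ 1. , -0.4]), array([-0.9, -0.1])]
knL [0.5415 0.2223 0.0508] [array([ 0.8, -0.3]), array([-0.8, -0. ])]
pinU tip [ 0.6013 -0.0661  0.1435] [array([-0.2,  0.1]), array([ 0.2, -0. ])]
pinL tip [ 0.596  -0.0678  0.0503] [array([-0.6,  0.2]), array([ 0.5, -0. ])]
shoulderU [ 0.5918 -0.0677  0.1301] [array([ 0.3, -0.1]), array([-0.3,  0. ])]
shoulderL [ 0.5896 -0.0674  0.0337] [array([ 0.2, -0.1]), array([-0.2,  0. ])]
box [ 0.67922779 -0.21030924 -0.206415  ] [-0.8 -0.3  2.1  0.8 -0.  -1.1 -1.3 -0.1  0.1  0.7 -0.4 -0.4]
leaf [ 0.45192693  0.23265766 -1.63121599  0.00916643] [ 1.2 -0.3  0.6 -0.  -1.6  0.3  0.  -0.4 -0.1  0.1 -0.4 -0.4]
mark [[ 0.59322084 -0.069697    0.035     ]]
mark [[ 0.59322084 -0.069697    0.133     ]]
```

```bash
cat >> h.py <<'E'
def go(s,target,zdir,tcp=None):
    """shift in tool axes & turn so tool y points to yaw ydir"""
    M=rot(s['tcp_rot']).as_matrix(); d=M.T@(np.array(target)-s['tcp_pos'])
    v=M.T@np.array([np.cos(zdir),np.sin(zdir),0]); return d.round(4),round(float(np.arctan2(v[2],v[1])),4)
E
python3 - <<'E'
from h import *
from bench import bot
s=bot.observe();print(rot(s['tcp_rot']).as_matrix().round(3))
yd=-1.631+np.pi/2  # leaf +y heading
print(go(s,[.452,.233,.26],yd))
E
```

```text
[[-0.001 -0.902  0.432]
 [-0.001  0.432  0.902]
 [-1.     0.    -0.002]]
(array([-0.0213, -0.307 , -0.219 ]), 2.755)
```

Call:
move_arm(rows="-0.003 -0.02 -0.015 -0.12; -0.006 -0.04 -0.03 -0.24; -0.009 -0.06 -0.045 -0.36; -0.012 -0.08 -0.06 -0.48; -0.015 -0.1 -0.07 -0.6; -0.02 -0.12 -0.085 -0.72; -0.02 -0.145 -0.10 -0.84; -0.02 -0.17 -0.12 -0.96; -0.02 -0.195 -0.14 -1.08; -0.02 -0.22 -0.16 -1.2; -0.02 -0.24 -0.175 -1.32; -0.02 -0.26 -0.19 -1.44", fingers=0.045, newtons=60)

```text
t: 1.15
tcp_pos: [0.4226, 0.2784, 0.2591]
tcp_rot: [0.199, -0.678, 0.2, 0.678]
wrist_force: [0.6, 0.4, 0.5]
grip_width: 0.528
```

```bash
python3 - <<'E'
from h import *
from bench import bot
s=bot.observe();print(s['t'],s['tcp_pos'].round(4) if hasattr(s['tcp_pos'],'round') else s['tcp_pos'],np.round(s['joint_positions'],3))
print(go(s,[.44,.234,.29],-1.631+np.pi/2))
E
```

```text
1.15 [0.4226 0.2784 0.2591] [ 0.455  0.055 -0.248  1.268  0.    -0.544]
(array([-0.0309,  0.0279, -0.0386]), -2.0828)
```

Call:
move_arm(rows="-0.003 0.003 -0.004 -0.12; -0.006 0.006 -0.008 -0.24; -0.009 0.009 -0.012 -0.36; -0.012 0.012 -0.016 -0.48; -0.015 0.015 -0.02 -0.6; -0.018 0.018 -0.024 -0.72; -0.021 0.021 -0.028 -0.84; -0.024 0.024 -0.032 -0.96; -0.027 0.026 -0.036 -1.08; -0.03 0.028 -0.039 -1.2; -0.031 0.028 -0.039 -1.32; -0.031 0.028 -0.039 -1.44")

```text
t: 2.15
tcp_pos: [0.4399, 0.235, 0.2904]
tcp_rot: [-0.297, -0.642, -0.297, 0.642]
wrist_force: [0.8, -0.1, -0.0]
grip_width: 0.528
```

Call:
move_arm(rows="0 0 0 -0.12; 0 0 0 -0.24; 0 0 0 -0.36; 0 0 0 -0.48; 0 0 0 -0.58; 0 0 0 -0.643; 0 0 0 -0.643; 0 0 0 -0.643")

```text
t: 2.82
tcp_pos: [0.4396, 0.2351, 0.29]
tcp_rot: [-0.483, -0.516, -0.483, 0.517]
wrist_force: [0.0, 0.3, -0.5]
grip_width: 0.526
```

```bash
python3 - <<'E'
from h import *
from bench import bot,cams
s=bot.observe();print(s['t'],np.round(s['tcp_pos'],4),np.round(s['tcp_rot'],4).tolist(),np.round(s['joint_positions'],3))
im=cams.read_camera('wrist');cv2.imwrite('pics/w1.png',im)
c=Cam(cams.get_calibration('wrist'),s['tcp_pos'],s['tcp_rot'])
for P in ([.452,.233,.162],[.543,.2275,.147],[.543,.2275,.049],[.372,.237,.162]):print(P,c.proj(P))
E
```

```text
2.8167 [0.4396 0.2351 0.29  ] [-0.4829, -0.5163, -0.483, 0.5167] [ 0.361  0.028 -0.212  1.332  0.    -2.713]
[0.452, 0.233, 0.162] [[252.34136245 170.08355539]]
[0.543, 0.2275, 0.147] [[251.45064335  53.51365789]]
[0.543, 0.2275, 0.049] [[251.53316926  62.4786611 ]]
[0.372, 0.237, 0.162] [[253.91670123 255.80292081]]
```

View pics/w1.png

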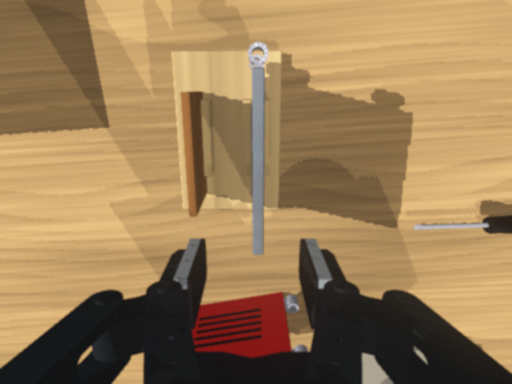

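```bash
python3 - <<'E'
from h import *
from bench import bot,cams
crop('pics/w1.png','pics/w1c.png',225,35,295,265,3)
s=bot.observe()
c=Cam(cams.get_calibration('wrist'),s['tcp_pos'],s['tcp_rot']);T=Cam(cams.get_calibration('top'));S=Cam(cams.get_calibration('side'))
a=c.atz((257.8,67.5),.162);b=c.atz((258.3,254),.162);print(a,b,np.hypot(*(a-b)[:2]),np.arctan2(*(a-b)[1::-1]),(a+b)/2)
X,r=tri([(c,(258.3,254)),(S,(166.2,188)),(T,(153.5,220.5))]);print(X,r)
X,r=tri([(c,(257.8,67.5)),(S,(189.8,163.5)),(T,(159.5,163.8))]);print(X,r)
print(c.atz((258,53),.147))
E
```

```text
[0.53158341 0.22346912 0.162     ] [0.37358193 0.23291849 0.162     ] 0.15828378738603976 -0.05973444012934345 [0.45258267 0.2281938  0.162     ]
[0.3724513  0.23406968 0.16013559] [array([-1.2,  0.2]), array([-1.4, -0.2]), array([ 1.8, -0.5])]
[0.53117088 0.22568891 0.15825912] [array([-2.9,  1.1]), array([-0.3, -0.2]), array([ 1.2, -0.2])]
[0.54308469 0.22232308 0.147     ]
```

View pics/w1c.png

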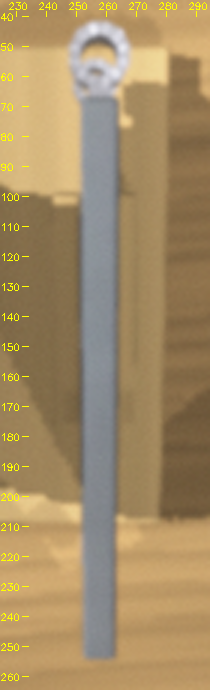

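```bash
python3 - <<'E'
from h import *
from bench import bot
s=bot.observe();print(go(s,[.4525,.2285,.126],-.06))
E
```

```text
(array([0.1641, 0.0133, 0.0057]), -0.007)
```

Call:
move_arm(rows="0.015 0.004 0.002 0.003; 0.035 0.008 0.004 0.003; 0.055 0.0133 0.0057 0.005; 0.075 0.0133 0.0057 0.005; 0.095 0.0133 0.0057 0.005; 0.115 0.0133 0.0057 0.005; 0.13 0.0133 0.0057 0.005; 0.145 0.0133 0.0057 0.005; 0.157 0.0133 0.0057 0.005; 0.164 0.0133 0.0057 0.005; 0.164 0.0133 0.0057 0.005; 0.164 0.0133 0.0057 0.005")

```text
t: 3.87
tcp_pos: [0.4526, 0.2286, 0.1263]
tcp_rot: [-0.482, -0.517, -0.482, 0.518]
wrist_force: [-0.3, -0.3, 0.2]
grip_width: 0.528
```

```bash
python3 - <<'E'
from h import *
from bench import bot,cams
s=bot.observe();print(s['t'],np.round(s['tcp_pos'],4),np.round(s['wrist_force'],2))
im=cams.read_camera('wrist');cv2.imwrite('pics/w2.png',im)
E
```

```text
3.8667 [0.4526 0.2286 0.1263] [-0.35 -0.27  0.15]
```

View pics/w2.png

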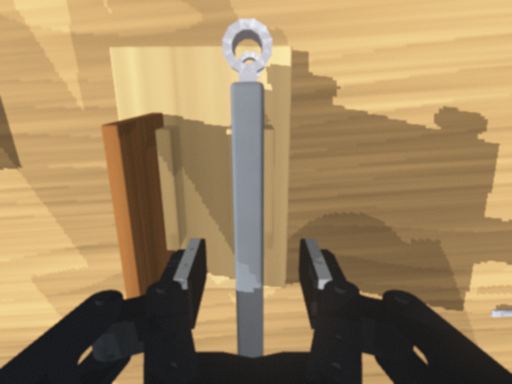

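Call:
move_arm(rows="0 0 -0.001 0; 0 0 -0.001 0; 0 0 -0.001 0; 0 0 -0.001 0; 0 0 -0.001 0; 0 0 -0.001 0; 0 0 -0.001 0; 0 0 -0.001 0", fingers=0, newtons=60)

```text
t: 4.58
tcp_pos: [0.4536, 0.2299, 0.1273]
tcp_rot: [0.482, 0.518, 0.482, -0.517]
wrist_force: [0.0, -0.0, 5.1]
grip_width: 0.11
```

Call:
move_arm(rows="-0.005 0 -0.001 0; -0.015 0 -0.001 0; -0.025 0 -0.001 0; -0.035 0 -0.001 0; -0.045 0 -0.001 0; -0.055 0 -0.001 0; -0.065 0 -0.001 0; -0.075 0 -0.001 0; -0.085 0 -0.001 0; -0.09 0 -0.001 0; -0.09 0 -0.001 0; -0.09 0 -0.001 0", newtons=80)

```text
t: 5.58
tcp_pos: [0.453, 0.2307, 0.2166]
tcp_rot: [0.482, 0.517, 0.482, -0.517]
wrist_force: [-0.6, -0.1, -5.1]
grip_width: 0.109
```

```bash
python3 - <<'E'
from h import *
from bench import bot,cams
s=bot.observe();print(s['t'],np.round(s['tcp_pos'],4),np.round(s['wrist_force'],2),np.round(s['joint_positions'],3),s['grip_width'])
for n in['wrist','side']:cv2.imwrite(f'pics/{n}3.png',cams.read_camera(n))
crop('pics/side3.png','pics/side3c.png',110,90,260,240,5)
# targets: box heading -0.206 => leaf heading for open 93deg
E
```

```text
5.5833 [0.453  0.2307 0.2166] [-0.64 -0.15 -5.06] [ 0.344  0.083 -0.309  1.178 -0.    -2.727] 0.10938353823614988
```

View pics/wrist3.png

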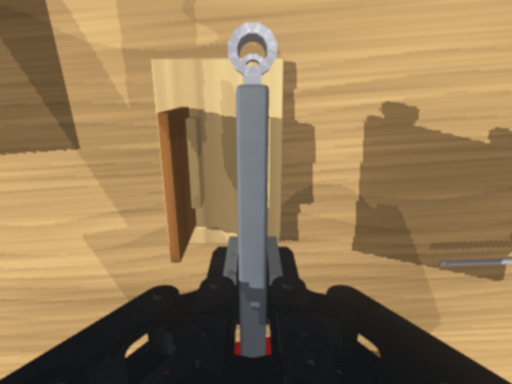

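View pics/side3c.png

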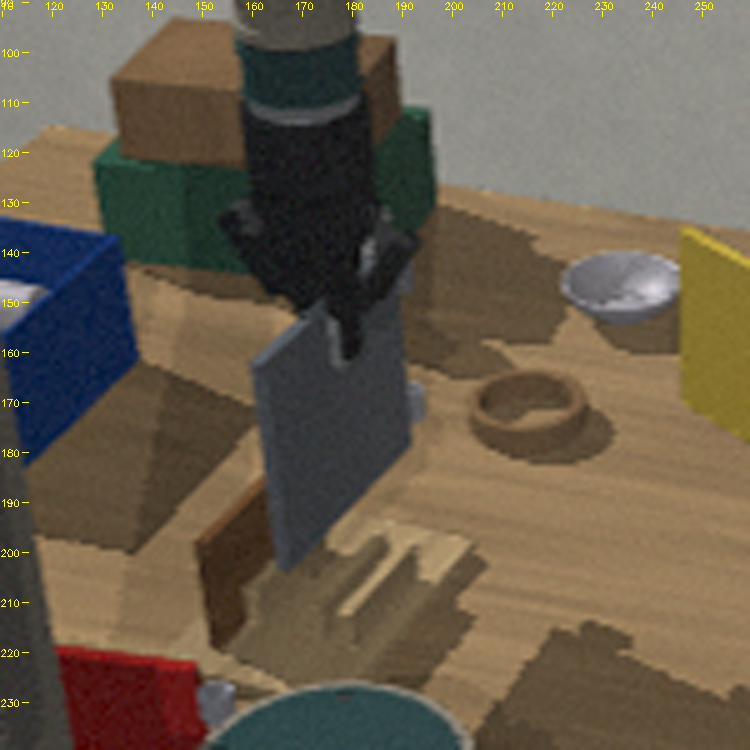

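```bash
python3 - <<'E'
from h import *
from bench import bot
s=bot.observe();print(go(s,[.447,-.03,.185],-.25))
E
```

```text
(array([0.0308, 0.013 , 0.2602]), 0.1796)
```

Call:
move_arm(rows="0 0 0.006 0; 0 0 0.018 0; 0 0 0.036 0.01; 0 0.002 0.056 0.02; 0.003 0.003 0.076 0.04; 0.006 0.004 0.096 0.06; 0.009 0.005 0.116 0.08; 0.012 0.006 0.136 0.1; 0.015 0.007 0.156 0.12; 0.018 0.009 0.176 0.14; 0.022 0.011 0.196 0.16; 0.026 0.012 0.216 0.18")

```text
t: 6.68
tcp_pos: [0.4489, 0.0125, 0.1899]
tcp_rot: [-0.433, -0.559, -0.433, 0.559]
wrist_force: [0.4, -0.0, -4.4]
grip_width: 0.107
```

Call:
move_arm(rows="0.002 0 0.017 0; 0.005 0 0.03 0; 0.005 0 0.038 0; 0.005 0 0.043 0; 0.005 0 0.044 0; 0.005 0 0.044 0")

```text
t: 7.18
tcp_pos: [0.4387, -0.0284, 0.1855]
tcp_rot: [0.434, 0.559, 0.434, -0.558]
wrist_force: [-0.2, -0.3, -4.4]
grip_width: 0.109
```

```bash
python3 - <<'E'
from h import *
from bench import bot,cams
s=bot.observe();print(s['t'],np.round(s['tcp_pos'],4),np.round(s['tcp_rot'],4).tolist(),np.round(s['wrist_force'],2),np.round(s['joint_positions'],3))
for n in['wrist','side','top']:cv2.imwrite(f'pics/{n}4.png',cams.read_camera(n))
crop('pics/wrist4.png','pics/w4c.png',180,0,380,120,4)
crop('pics/side4.png','pics/side4c.png',220,110,360,250,5)
E
```

```text
7.1833 [ 0.4387 -0.0284  0.1855] [0.4335, 0.5588, 0.4335, -0.5585] [-0.21 -0.34 -4.39] [-0.212 -0.018 -0.483  1.105  0.    -3.103]
```

View pics/wrist4.png

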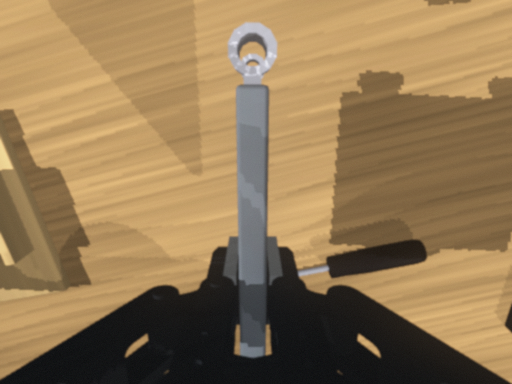

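View pics/w4c.png

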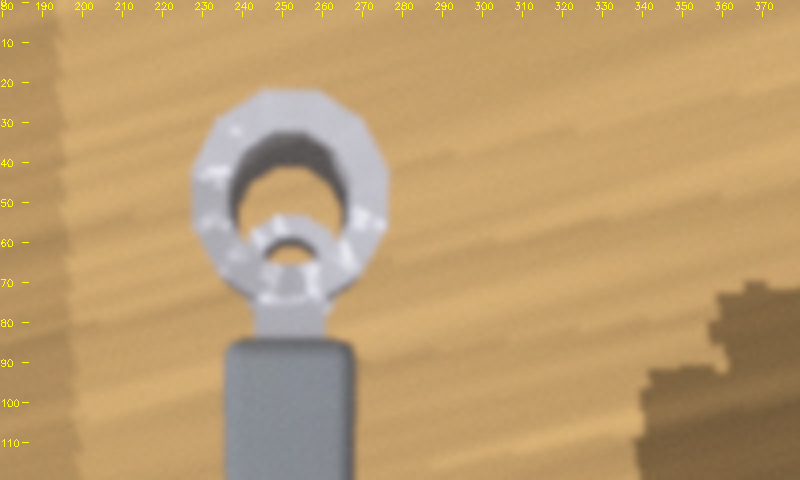

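View pics/side4c.png

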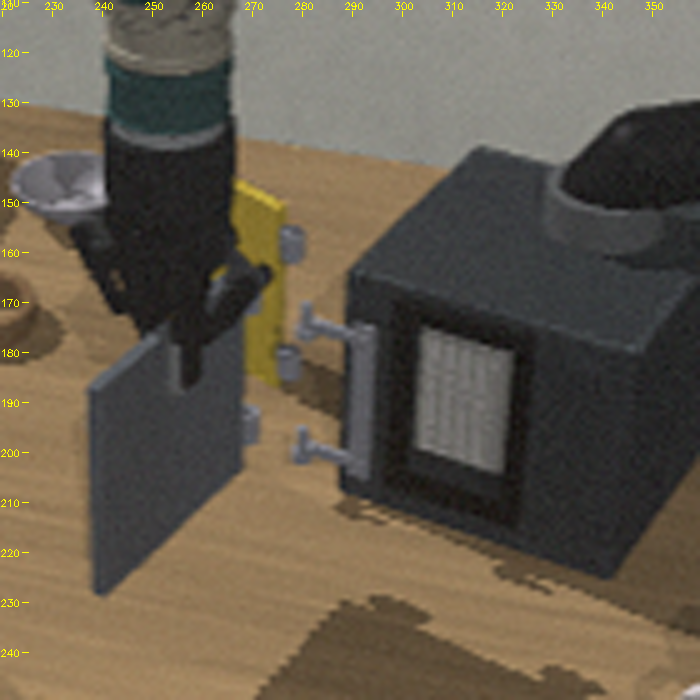

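```bash
python3 - <<'E'
from h import *
from bench import bot
s=bot.observe();print(go(s,[.4915,-.033,.180],-.32))
E
```

```text
(array([ 0.0055,  0.0522, -0.0079]), 0.0705)
```

Call:
move_arm(rows="0.002 0.005 -0.001 0.02; 0.004 0.012 -0.003 0.04; 0.0055 0.022 -0.005 0.06; 0.0055 0.032 -0.007 0.07; 0.0055 0.041 -0.008 0.07; 0.0055 0.048 -0.008 0.07; 0.0055 0.052 -0.008 0.07; 0.0055 0.052 -0.008 0.07; 0.0055 0.052 -0.008 0.07")

```text
t: 8.08
tcp_pos: [0.4911, -0.0335, 0.1797]
tcp_rot: [-0.414, -0.573, -0.414, 0.574]
wrist_force: [-0.3, -0.4, -4.1]
grip_width: 0.104
```

```bash
python3 - <<'E'
from h import *
from bench import bot,cams
s=bot.observe();print(s['t'],np.round(s['tcp_pos'],4),np.round(s['tcp_rot'],4).tolist(),np.round(s['wrist_force'],2),np.round(s['joint_positions'],3))
for n in['wrist','side','top']:cv2.imwrite(f'pics/{n}5.png',cams.read_camera(n))
crop('pics/wrist5.png','pics/w5c.png',180,0,380,120,4)
crop('pics/side5.png','pics/side5c.png',220,110,360,250,5)
crop('pics/top5.png','pics/top5c.png',200,90,320,200,6)
E
```

```text
8.0833 [ 0.4911 -0.0335  0.1797] [-0.4136, -0.5732, -0.414, 0.5736] [-0.31 -0.41 -4.12] [-0.2    0.083 -0.391  1.097 -0.    -3.021]
```

View pics/w5c.png

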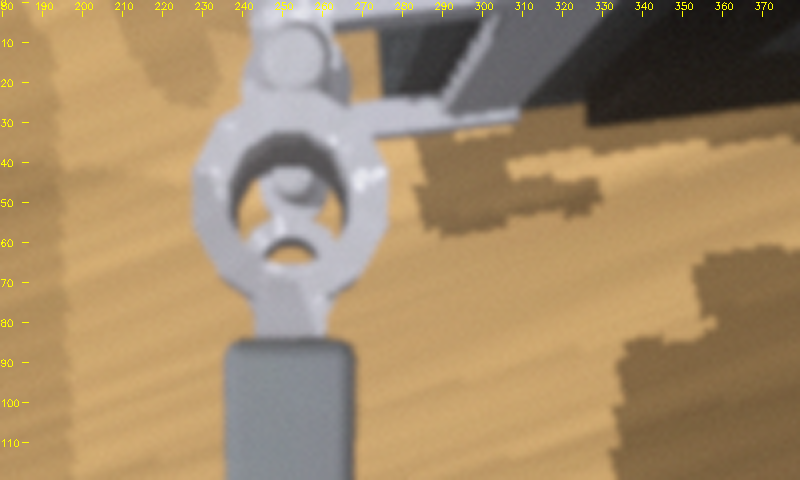

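View pics/side5c.png

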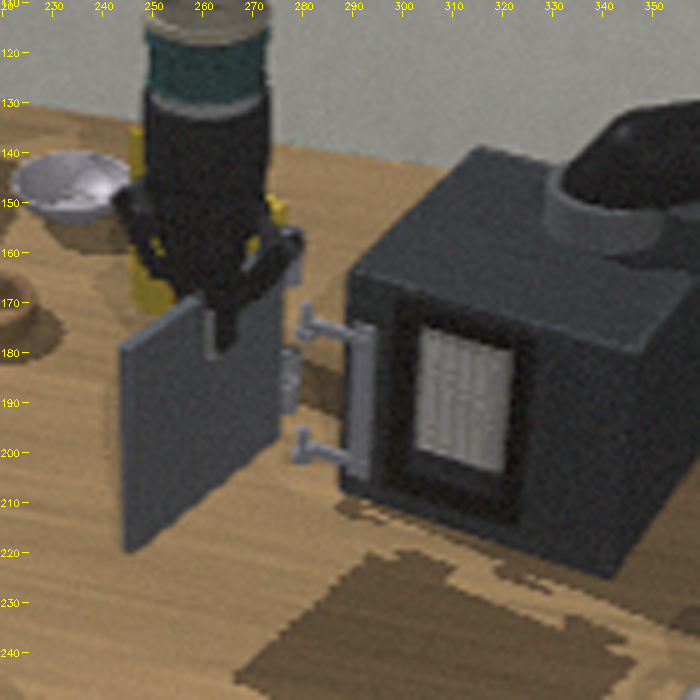

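View pics/top5c.png

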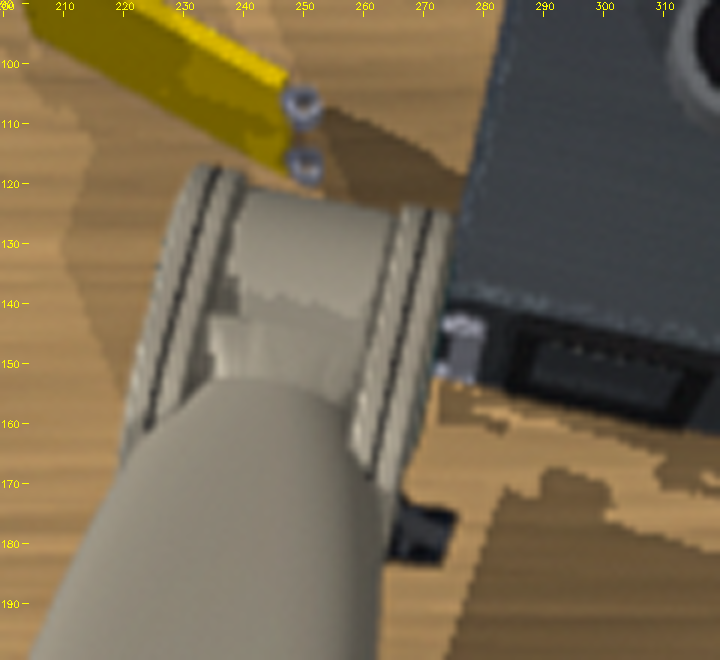

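Call:
move_arm(rows="0 0.003 0 0; 0 0.007 0 0; 0 0.011 0 0; 0 0.0145 0 0; 0 0.017 0 0; 0 0.0183 0 0; 0 0.0183 0 0; 0 0.0183 0 0")

```text
t: 8.9
tcp_pos: [0.5084, -0.0392, 0.1797]
tcp_rot: [-0.414, -0.573, -0.414, 0.573]
wrist_force: [0.4, 1.0, -4.3]
grip_width: 0.107
```

```bash
python3 - <<'E'
from h import *
from bench import bot,cams
s=bot.observe();print(s['t'],np.round(s['tcp_pos'],4),np.round(s['tcp_rot'],4).tolist(),np.round(s['wrist_force'],2),np.round(s['wrist_torque'],2),np.round(s['joint_positions'],3))
for n in['wrist','side']:cv2.imwrite(f'pics/{n}6.png',cams.read_camera(n))
crop('pics/wrist6.png','pics/w6c.png',205,0,305,90,8)
crop('pics/side6.png','pics/side6c.png',220,110,360,250,5)
E
```

```text
8.9 [ 0.5084 -0.0392  0.1797] [-0.4137, -0.5733, -0.4139, 0.5735] [ 0.43  0.99 -4.25] [ 0.01 -0.    0.02] [-0.204  0.114 -0.356  1.101  0.    -3.025]
```

View pics/w6c.png

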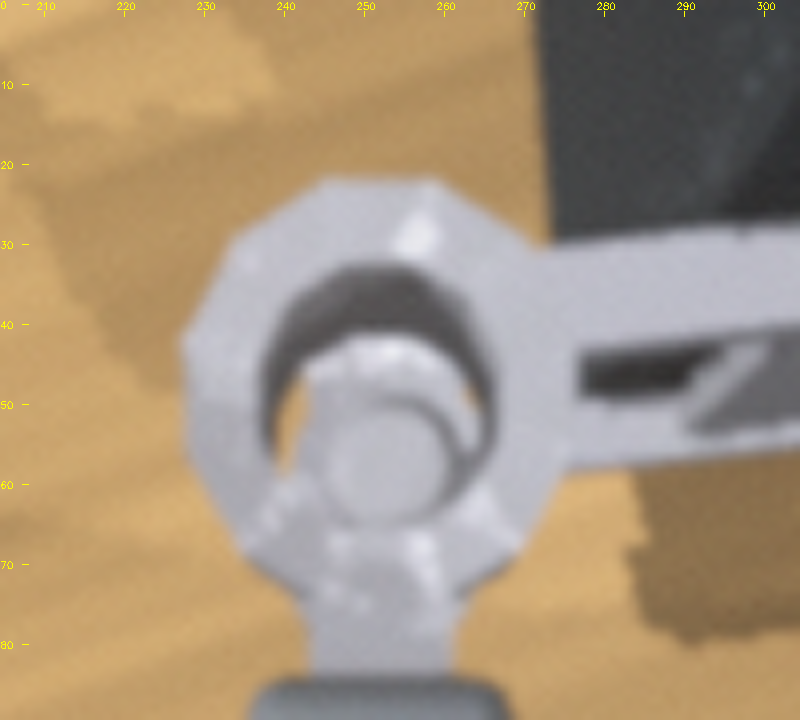

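View pics/side6c.png

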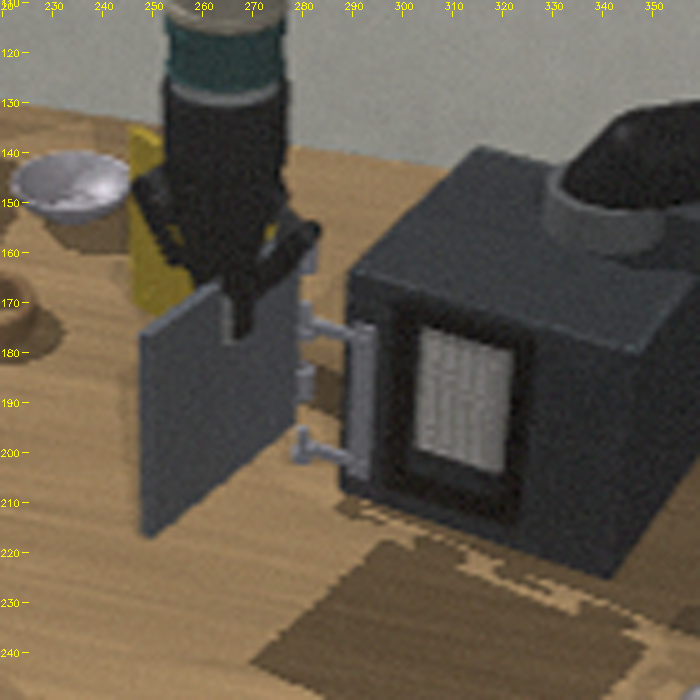

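Call:
move_arm(rows="0.003 0.0005 0 0; 0.006 0.0005 0 0; 0.009 0.0005 0 0; 0.012 0.0005 0 0; 0.015 0.0005 0 0; 0.017 0.0005 0 0; 0.019 0.0005 0 0; 0.019 0.0005 0 0; 0.019 0.0005 0 0")

```text
t: 9.75
tcp_pos: [0.5089, -0.0393, 0.1607]
tcp_rot: [-0.414, -0.573, -0.414, 0.573]
wrist_force: [-0.0, 0.5, -4.3]
grip_width: 0.108
```

```bash
python3 - <<'E'
from h import *
from bench import bot,cams
s=bot.observe();print(s['t'],np.round(s['tcp_pos'],4),np.round(s['tcp_rot'],4).tolist(),np.round(s['wrist_force'],2),np.round(s['wrist_torque'],2))
for n in['wrist','side']:cv2.imwrite(f'pics/{n}7.png',cams.read_camera(n))
crop('pics/wrist7.png','pics/w7c.png',205,0,305,90,8)
crop('pics/side7.png','pics/side7c.png',220,110,360,250,5)
E
```

```text
9.75 [ 0.5089 -0.0393  0.1607] [-0.4138, -0.5733, -0.4139, 0.5734] [-0.01  0.55 -4.32] [ 0.06 -0.04 -0.  ]
```

View pics/w7c.png

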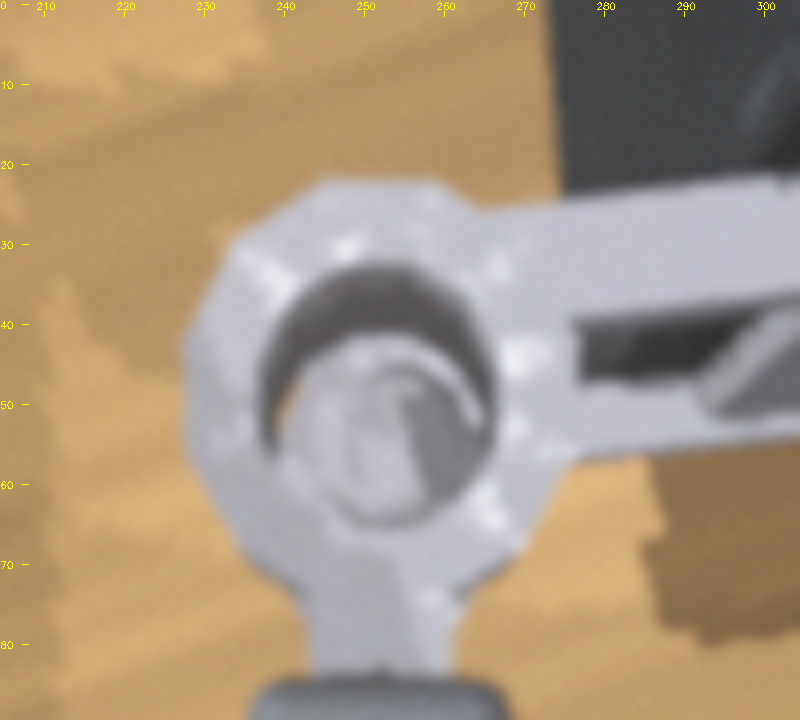

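View pics/side7c.png

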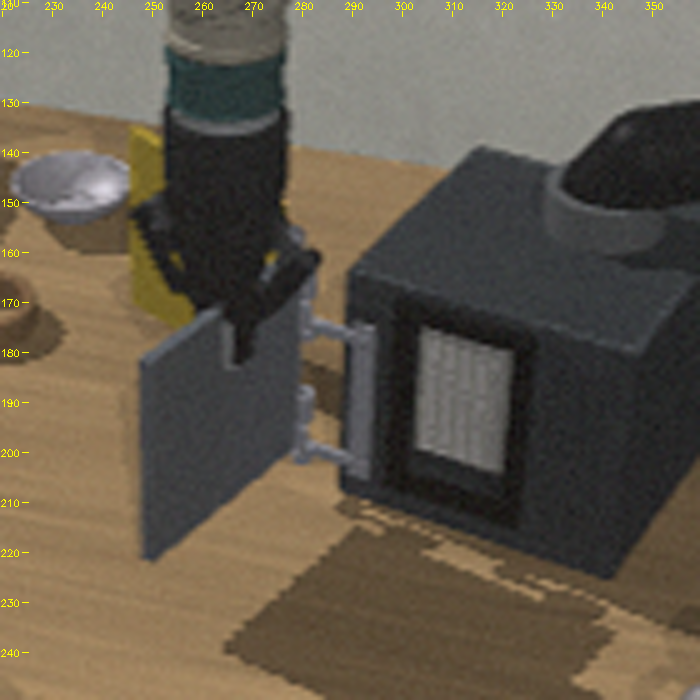

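Call:
move_arm(rows="0.001 0 0 0; 0.002 0 0 0; 0.003 0 0 0; 0.004 0 0 0; 0.005 0 0 0; 0.006 0 0 0; 0.007 0 0 0; 0.007 0 0 0")

```text
t: 10.52
tcp_pos: [0.5088, -0.0393, 0.1535]
tcp_rot: [-0.414, -0.573, -0.414, 0.573]
wrist_force: [-0.8, 0.2, -5.0]
grip_width: 0.108
```

Call:
move_arm(rows="0.001 0 0 0; 0.002 0 0 0; 0.003 0 0 0; 0.004 0 0 0; 0.005 0 0 0; 0.005 0 0 0")

```text
t: 11.02
tcp_pos: [0.5088, -0.0394, 0.1486]
tcp_rot: [-0.414, -0.573, -0.414, 0.573]
wrist_force: [-1.3, -0.4, -4.7]
grip_width: 0.109
```

```bash
python3 - <<'E'
from h import *
from bench import bot,cams
s=bot.observe();print(s['t'],np.round(s['tcp_pos'],4),np.round(s['wrist_force'],2),np.round(s['wrist_torque'],2))
for n in['wrist','side']:cv2.imwrite(f'pics/{n}8.png',cams.read_camera(n))
crop('pics/wrist8.png','pics/w8c.png',205,0,305,90,8)
crop('pics/side8.png','pics/side8c.png',220,110,360,250,5)
E
```

```text
11.0167 [ 0.5088 -0.0394  0.1486] [-1.27 -0.35 -4.69] [-0.08  0.05 -0.03]
```

View pics/w8c.png

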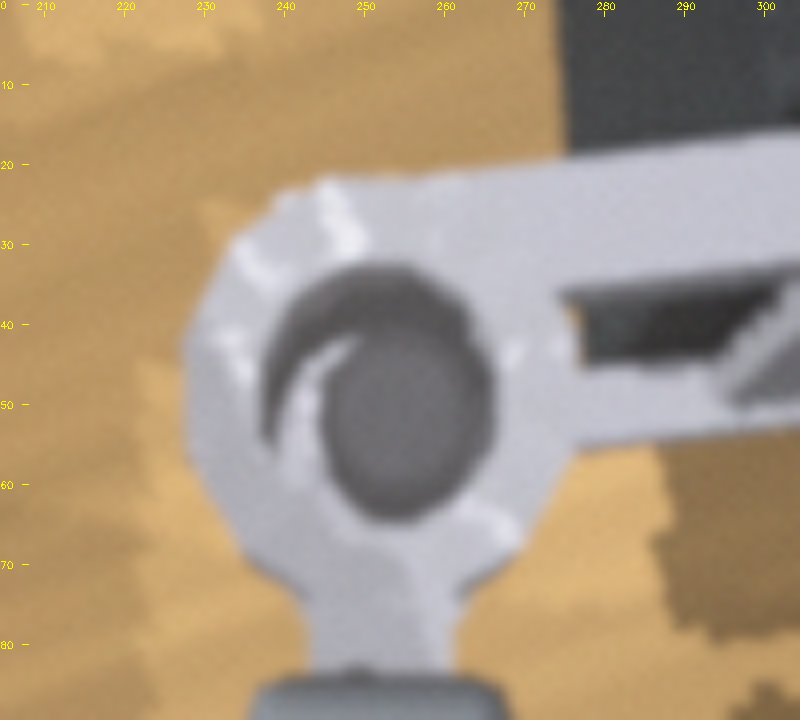

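View pics/side8c.png

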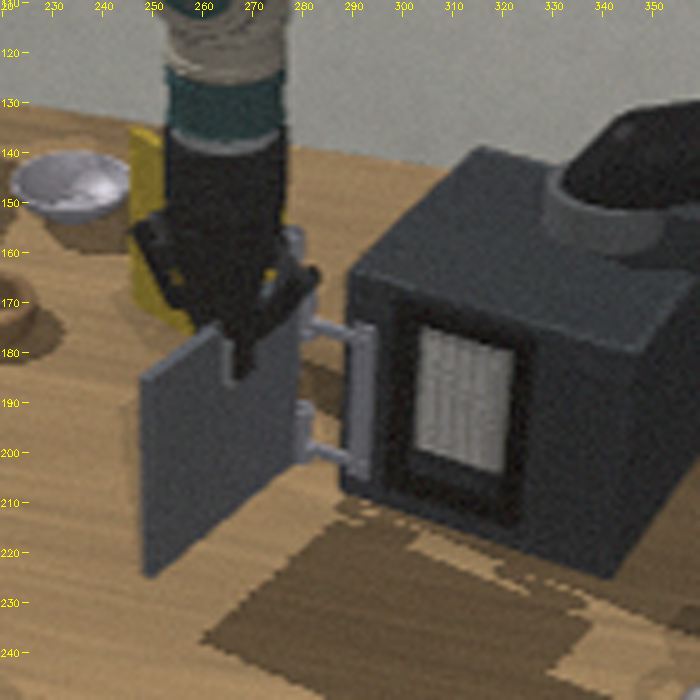

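Call:
move_arm(rows="0.001 0 0.0005 0; 0.002 0 0.0006 0; 0.003 0 0.0006 0; 0.004 0 0.0006 0; 0.005 0 0.0006 0; 0.006 0 0.0006 0; 0.007 0 0.0006 0; 0.008 0 0.0006 0; 0.009 0 0.0006 0; 0.009 0 0.0006 0")

```text
t: 11.95
tcp_pos: [0.5086, -0.0399, 0.1396]
tcp_rot: [-0.414, -0.573, -0.414, 0.573]
wrist_force: [2.9, -1.0, -4.2]
grip_width: 0.107
```

Call:
move_arm(rows="0.0005 0.0004 0 0; 0.001 0.0004 0 0; 0.0015 0.0004 0 0; 0.002 0.0004 0 0; 0.002 0.0004 0 0")

```text
t: 12.37
tcp_pos: [0.509, -0.04, 0.1377]
tcp_rot: [-0.414, -0.573, -0.414, 0.573]
wrist_force: [-3.3, 0.9, -5.2]
grip_width: 0.107
```

Call:
move_arm(rows="0.0005 0 0 0; 0.001 0 0 0; 0.001 0 0 0")

```text
t: 12.62
tcp_pos: [0.5091, -0.04, 0.1367]
tcp_rot: [-0.414, -0.573, -0.414, 0.573]
wrist_force: [-1.8, -0.9, -5.8]
grip_width: 0.108
```

Call:
move_arm(rows="0.0005 0 0 0; 0.001 0 0 0; 0.001 0 0 0")

```text
t: 12.87
tcp_pos: [0.509, -0.04, 0.1357]
tcp_rot: [-0.414, -0.573, -0.414, 0.573]
wrist_force: [2.9, -1.6, -2.9]
grip_width: 0.105
```

Call:
move_arm(rows="0.0004 0 0 0; 0.0008 0 0 0; 0.0008 0 0 0")

```text
t: 13.12
tcp_pos: [0.5094, -0.0401, 0.1353]
tcp_rot: [0.414, 0.573, 0.414, -0.573]
wrist_force: [0.1, 0.3, -3.0]
grip_width: 0.107
```

Call:
move_arm(rows="0.0004 0 0 0; 0.0006 0 0 0; 0.0006 0 0 0")

```text
t: 13.37
tcp_pos: [0.5094, -0.0401, 0.135]
tcp_rot: [0.414, 0.574, 0.414, -0.573]
wrist_force: [-3.0, 0.9, 0.6]
grip_width: 0.107
```

```bash
python3 - <<'E'
from h import *
from bench import bot,cams
s=bot.observe();print(s['t'],np.round(s['tcp_pos'],4),np.round(s['wrist_force'],2),np.round(s['wrist_torque'],2))
for n in['wrist','side']:cv2.imwrite(f'pics/{n}9.png',cams.read_camera(n))
crop('pics/wrist9.png','pics/w9c.png',205,0,305,90,8)
crop('pics/side9.png','pics/side9c.png',270,150,350,230,9)
E
```

```text
13.3667 [ 0.5094 -0.0401  0.135 ] [-3.03  0.95  0.56] [0.09 0.23 0.01]
```

View pics/w9c.png

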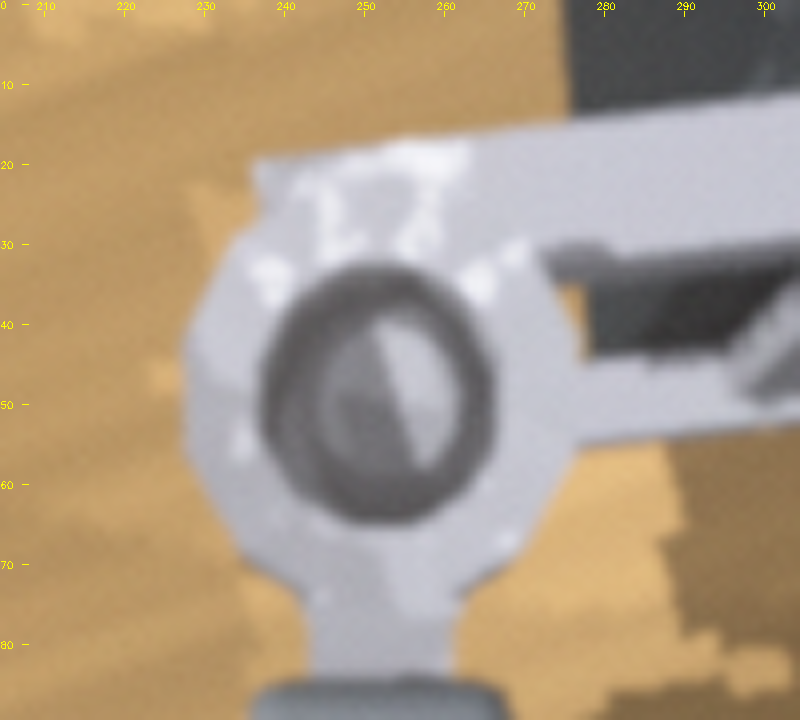

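View pics/side9c.png

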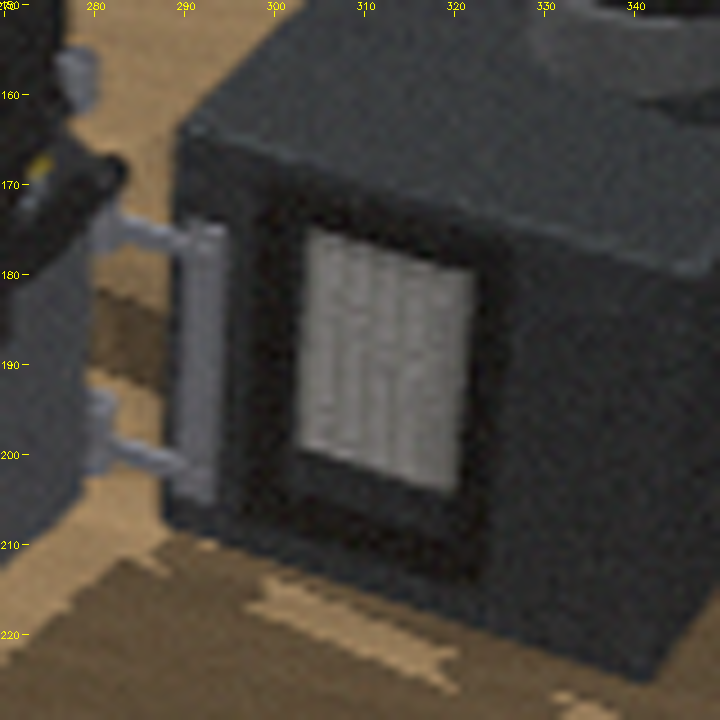

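Call:
move_arm(rows="0 0 0 0; 0 0 0 0; 0 0 0 0; 0 0 0 0; 0 0 0 0; 0 0 0 0", fingers=0.04)

```text
t: 13.97
tcp_pos: [0.5092, -0.0401, 0.1344]
tcp_rot: [0.414, 0.573, 0.414, -0.573]
wrist_force: [0.6, -0.7, -0.1]
grip_width: 0.469
```

Call:
move_arm(rows="-0.005 0 0 0; -0.015 0 0 0; -0.03 0 0 0; -0.045 0 0 0; -0.06 0 0 0; -0.075 0 0 0; -0.09 0 0 0; -0.1 0 0 0; -0.11 0 0 0; -0.11 0 0 0")

```text
t: 14.8
tcp_pos: [0.5106, -0.0403, 0.2471]
tcp_rot: [0.415, 0.574, 0.413, -0.572]
wrist_force: [0.5, 0.6, 0.4]
grip_width: 0.471
```

```bash
python3 - <<'E'
from h import *
from bench import bot,cams
s=bot.observe();print(s['t'],np.round(s['tcp_pos'],4),np.round(s['tcp_rot'],4).tolist(),np.round(s['wrist_force'],2),np.round(s['wrist_torque'],2))
for n in['wrist','side','top']:cv2.imwrite(f'pics/{n}10.png',cams.read_camera(n))
crop('pics/side10.png','pics/side10c.png',230,130,350,240,6)
E
```

```text
14.8 [ 0.5106 -0.0403  0.2471] [0.415, 0.5744, 0.4127, -0.5723] [0.48 0.64 0.4 ] [-0.02  0.04 -0.04]
```

View pics/wrist10.png

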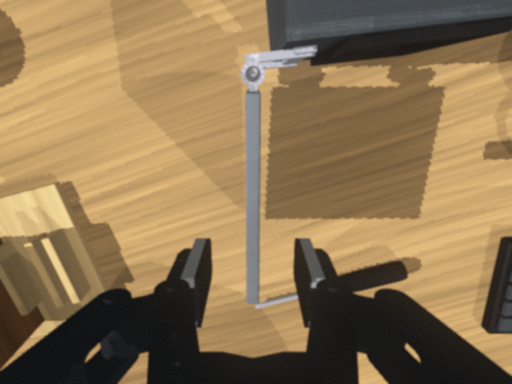

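View pics/side10c.png

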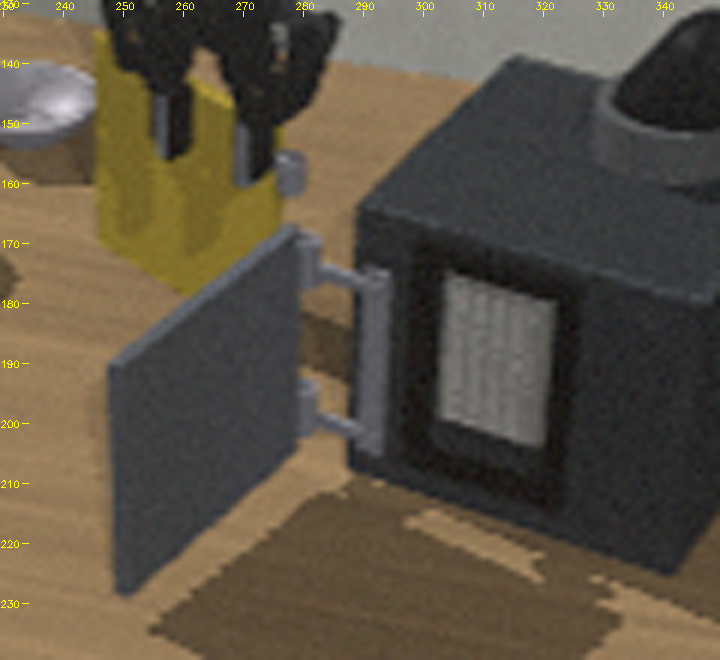

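```bash
cat >> h.py <<'E'
H=np.array([.5944,-.0683])
def tcp(h,gap,r=.12,z=.152,th=.0145):
    d=-np.array([np.cos(h),np.sin(h)]);n=np.array([-np.sin(h),np.cos(h)])
    return np.r_[H+r*d+(.005+th+gap)*n,z]
E
python3 - <<'E'
from h import *
from bench import bot
s=bot.observe();t=tcp(-.32,.03,z=.25);print(t,go(s,t,-.32+np.pi))
# door pose check from wrist10 
from bench import cams
c=Cam(cams.get_calibration('wrist'),s['tcp_pos'],s['tcp_rot'])
a=c.atz((253,92),.17);b=c.atz((252.5,303),.17);print(a,b,np.linalg.norm(a-b),np.arctan2(*(a-b)[1::-1]), c.atz((253,73.5),.151))
E
```

```text
[0.49606279 0.01643514 0.25      ] (array([-0.0061, -0.0298, -0.0496]), 3.1412)
[ 0.58017555 -0.06523383  0.17      ] [ 0.43500862 -0.01665129  0.17      ] 0.15308070279852562 -0.32295012585254795 [ 0.59099001 -0.06889687  0.151     ]
```

```bash
python3 - <<'E'
from h import *
crop('pics/wrist10.png','pics/w10c.png',220,40,300,320,2.1) if 0 else None
crop('pics/wrist10.png','pics/w10a.png',225,50,285,110,8);crop('pics/wrist10.png','pics/w10b.png',225,270,285,320,8)
a=cv2.imread('pics/w10a.png');b=cv2.imread('pics/w10b.png');cv2.imwrite('pics/w10ab.png',cv2.resize(np.vstack([a,b]),None,fx=.65,fy=.65,interpolation=cv2.INTER_AREA))
E
```

```text
(no output)
```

View pics/w10ab.png

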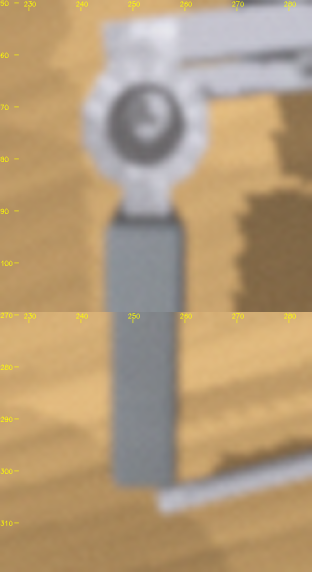

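Call:
move_arm(rows="-0.006 -0.01 -0.01 0.12; -0.006 -0.015 -0.02 0.24; -0.006 -0.02 -0.03 0.36; -0.006 -0.03 -0.04 0.48; -0.006 -0.03 -0.05 0.6; -0.006 -0.03 -0.05 0.72; -0.006 -0.03 -0.05 0.84; -0.006 -0.03 -0.05 0.96; -0.006 -0.03 -0.05 1.08; -0.006 -0.03 -0.05 1.2; -0.006 -0.03 -0.05 1.32; -0.006 -0.03 -0.05 1.44", fingers=0)

```text
t: 15.95
tcp_pos: [0.4955, 0.017, 0.249]
tcp_rot: [0.069, -0.703, 0.069, 0.705]
wrist_force: [0.7, 0.4, -0.0]
grip_width: 0.004
```

Call:
move_arm(rows="0 0 0 0.12; 0 0 0 0.24; 0 0 0 0.36; 0 0 0 0.48; 0 0 0 0.6; 0 0 0 0.72; 0 0 0 0.84; 0 0 0 0.96; 0 0 0 1.08; 0 0 0 1.2; 0 0 0 1.32; 0 0 0 1.44")

```text
t: 16.95
tcp_pos: [0.4955, 0.0169, 0.249]
tcp_rot: [0.515, -0.483, 0.517, 0.484]
wrist_force: [0.4, 0.6, 0.6]
grip_width: -0.002
```

Call:
move_arm(rows="0 0 0 0.12; 0 0 0 0.24; 0 0 0 0.26; 0 0 0 0.26; 0 0 0 0.26")

```text
t: 17.37
tcp_pos: [0.496, 0.0169, 0.2497]
tcp_rot: [0.572, -0.415, 0.573, 0.415]
wrist_force: [0.0, -0.1, -0.5]
grip_width: -0.004
```

```bash
python3 - <<'E'
from h import *
from bench import bot,cams
s=bot.observe();print(s['t'],np.round(s['tcp_pos'],4),np.round(s['tcp_rot'],4).tolist(),np.round(s['wrist_force'],2),np.round(s['joint_positions'],3))
t=tcp(-.32,.03);print(t,go(s,t,-.32+np.pi))
cv2.imwrite(f'pics/wrist11.png',cams.read_camera('wrist'))
E
```

```text
17.3667 [0.496  0.0169 0.2497] [0.5721, -0.4147, 0.5729, 0.4153] [ 0.04 -0.11 -0.54] [-0.096  0.043 -0.281  1.248 -0.     0.22 ]
[0.49606279 0.01643514 0.152     ] (array([ 0.0977, -0.0004, -0.0004]), 0.0036)
```

View pics/wrist11.png

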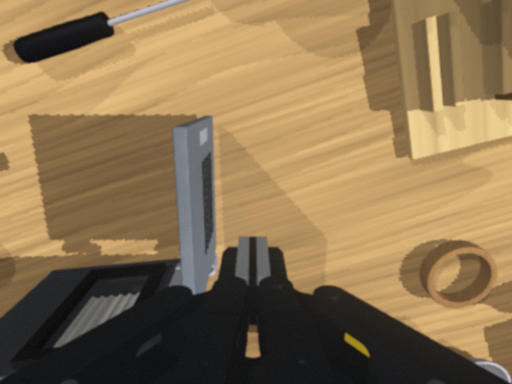

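Call:
move_arm(rows="0.01 0 0 0; 0.025 0 0 0; 0.04 0 0 0; 0.055 0 0 0; 0.07 0 0 0; 0.085 0 0 0; 0.094 0 0 0; 0.098 0 0 0; 0.098 0 0 0; 0.098 0 0 0")

```text
t: 18.25
tcp_pos: [0.4966, 0.0168, 0.1526]
tcp_rot: [0.573, -0.414, 0.573, 0.414]
wrist_force: [-0.4, -0.0, -0.3]
grip_width: 0.0
```

```bash
cat >> h.py <<'E'
def plan(s,hs,gap,**k):
    h0=None
    M=rot(s['tcp_rot']).as_matrix()
    for h in hs:
        t=tcp(h,gap,**k);d,a=go(s,t,h+np.pi);print('%.4f %.4f %.4f %.3f'%(*d,a))
E
python3 - <<'E'
from h import *
from bench import bot
s=bot.observe();print(s['tcp_pos'],s['wrist_force'])
plan(s,[-.32],.02);print();plan(s,[-.32],0.0);print();plan(s,-.32+np.arange(1,11)*.06,0.0)
E
```

```text
[0.49661546 0.01682699 0.1526094 ] [-0.44572512 -0.01525577 -0.34915688]
0.0006 0.0004 -0.0105 0.001

0.0006 0.0004 -0.0305 0.001

0.0006 0.0014 -0.0378 -0.059
0.0006 0.0019 -0.0450 -0.119
0.0006 0.0020 -0.0523 -0.179
0.0006 0.0017 -0.0596 -0.239
0.0006 0.0009 -0.0669 -0.299
0.0006 -0.0003 -0.0741 -0.359
0.0006 -0.0020 -0.0812 -0.419
0.0006 -0.0040 -0.0882 -0.479
0.0006 -0.0065 -0.0950 -0.539
0.0006 -0.0094 -0.1017 -0.599
```

Call:
move_arm(rows="0 0 -0.006 0; 0 0 -0.013 0; 0 0 -0.02 0; 0 0 -0.025 0; 0 0 -0.0275 0; 0 0 -0.0305 0; 0 0.001 -0.034 -0.03; 0 0.0015 -0.0378 -0.06; 0 0.002 -0.0415 -0.09; 0 0.002 -0.045 -0.12; 0 0.002 -0.0523 -0.18; 0 0.0015 -0.0596 -0.24")

```text
t: 19.25
tcp_pos: [0.4761, -0.0394, 0.1524]
tcp_rot: [0.519, -0.481, 0.518, 0.481]
wrist_force: [0.4, 0.4, 0.0]
grip_width: -0.0
```

```bash
python3 - <<'E'
from h import *
from bench import bot,cams
s=bot.observe();print(s['t'],s['tcp_pos'],s['wrist_force'])
cv2.imwrite(f'pics/wrist12.png',cams.read_camera('wrist'))
plan(s,-.08+np.arange(1,13)*.06,0.0)
E
```

```text
19.25 [ 0.47612225 -0.0394361   0.15244705] [0.38420809 0.42121048 0.01195313]
0.0004 0.0008 -0.0070 -0.055
0.0004 0.0013 -0.0143 -0.115
0.0004 0.0014 -0.0216 -0.175
0.0004 0.0011 -0.0289 -0.235
0.0004 0.0004 -0.0362 -0.295
0.0004 -0.0008 -0.0433 -0.355
0.0004 -0.0025 -0.0505 -0.415
0.0004 -0.0045 -0.0575 -0.475
0.0004 -0.0070 -0.0643 -0.535
0.0004 -0.0098 -0.0710 -0.595
0.0004 -0.0131 -0.0775 -0.655
0.0004 -0.0167 -0.0839 -0.715
```

View pics/wrist12.png

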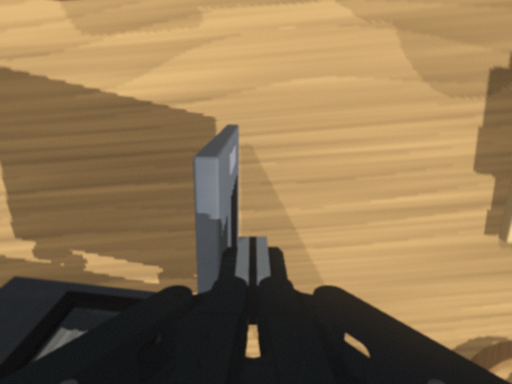

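Call:
move_arm(rows="0 0.001 -0.007 -0.055; 0 0.0013 -0.0143 -0.115; 0 0.0014 -0.0216 -0.175; 0 0.001 -0.0289 -0.235; 0 0.0004 -0.0362 -0.295; 0 -0.001 -0.0433 -0.355; 0 -0.0025 -0.0505 -0.415; 0 -0.0045 -0.0575 -0.475; 0 -0.007 -0.0643 -0.535; 0 -0.01 -0.071 -0.595; 0 -0.013 -0.0775 -0.655; 0 -0.0167 -0.0839 -0.715")

```text
t: 20.3
tcp_pos: [0.4863, -0.1244, 0.1524]
tcp_rot: [0.318, -0.631, 0.318, 0.632]
wrist_force: [-1.0, -0.3, -0.7]
grip_width: 0.004
```

```bash
python3 - <<'E'
from h import *
from bench import bot,cams
s=bot.observe();print(s['t'],s['tcp_pos'],s['wrist_force'],np.round(s['joint_positions'],2))
cv2.imwrite(f'pics/wrist13.png',cams.read_camera('wrist'))
plan(s,.64+np.arange(1,13)*.06,0.0)
E
```

```text
20.3 [ 0.48629326 -0.12440789  0.15238946] [-1.0112111  -0.27119013 -0.65470294] [-0.38  0.12 -0.41  1.04  0.   -1.02]
0.0004 0.0007 -0.0073 -0.062
0.0004 0.0012 -0.0146 -0.122
0.0004 0.0013 -0.0219 -0.182
0.0004 0.0009 -0.0291 -0.242
0.0004 0.0001 -0.0364 -0.302
0.0004 -0.0011 -0.0436 -0.362
0.0004 -0.0028 -0.0507 -0.422
0.0004 -0.0049 -0.0577 -0.482
0.0004 -0.0074 -0.0645 -0.542
0.0004 -0.0103 -0.0712 -0.602
0.0004 -0.0136 -0.0777 -0.662
0.0004 -0.0173 -0.0840 -0.722
```

View pics/wrist13.png

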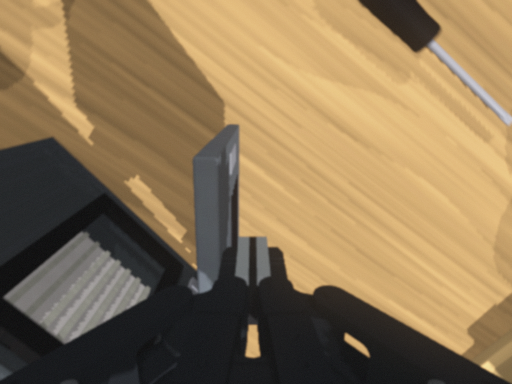

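Call:
move_arm(rows="0 0.0007 -0.0073 -0.062; 0 0.0012 -0.0146 -0.122; 0 0.0013 -0.0219 -0.182; 0 0.0009 -0.0291 -0.242; 0 0.0001 -0.0364 -0.302; 0 -0.0011 -0.0436 -0.362; 0 -0.0028 -0.0507 -0.422; 0 -0.0038 -0.0542 -0.452; 0 -0.0049 -0.0577 -0.482; 0 -0.006 -0.061 -0.512; 0 -0.0074 -0.0645 -0.542; 0 -0.0074 -0.0645 -0.542")

```text
t: 21.35
tcp_pos: [0.5312, -0.1718, 0.1524]
tcp_rot: [-0.138, 0.694, -0.138, -0.693]
wrist_force: [0.6, 0.6, -0.2]
grip_width: -0.004
```

```bash
python3 - <<'E'
from h import *
from bench import bot,cams
s=bot.observe();print(s['t'],s['tcp_pos'],s['wrist_force'],np.round(s['joint_positions'],2))
cv2.imwrite(f'pics/wrist14.png',cams.read_camera('wrist'))
plan(s,[1.21,1.24,1.27,1.3,1.32,1.34,1.365,1.385],0.0)
E
```

```text
21.35 [ 0.53119379 -0.17184236  0.15243792] [ 0.58808518  0.57049054 -0.23580577] [-0.43  0.22 -0.29  1.06  0.   -1.61]
0.0004 0.0007 -0.0031 -0.033
0.0004 0.0011 -0.0067 -0.063
0.0004 0.0014 -0.0104 -0.093
0.0004 0.0016 -0.0140 -0.123
0.0004 0.0017 -0.0164 -0.143
0.0004 0.0017 -0.0189 -0.163
0.0005 0.0017 -0.0219 -0.188
0.0005 0.0016 -0.0243 -0.208
```

View pics/wrist14.png

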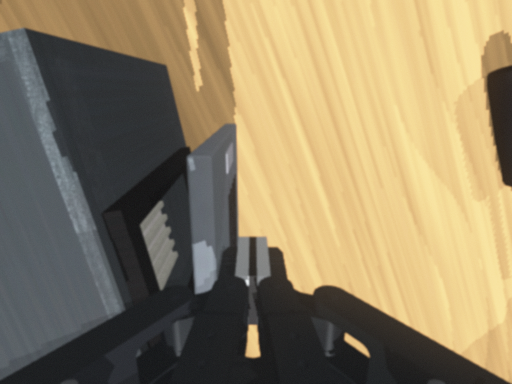

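Call:
move_arm(rows="0 0.0007 -0.003 -0.033; 0 0.001 -0.005 -0.05; 0 0.001 -0.007 -0.065; 0 0.0014 -0.0085 -0.08; 0 0.0014 -0.0104 -0.093; 0 0.0015 -0.012 -0.108; 0 0.0016 -0.014 -0.123; 0 0.0017 -0.0152 -0.133; 0 0.0017 -0.0164 -0.143; 0 0.0017 -0.0164 -0.143")

```text
t: 22.23
tcp_pos: [0.5454, -0.1797, 0.1524]
tcp_rot: [-0.088, 0.702, -0.088, -0.702]
wrist_force: [-0.7, -0.4, -1.0]
grip_width: 0.001
```

```bash
python3 - <<'E'
from h import *
from bench import bot,cams
s=bot.observe();print(s['t'],s['tcp_pos'],s['wrist_force'],np.round(s['joint_positions'],2))
cv2.imwrite(f'pics/wrist15.png',cams.read_camera('wrist'))
E
```

```text
22.2333 [ 0.54540174 -0.1796884   0.15243921] [-0.71212929 -0.37826487 -0.97861406] [-0.43  0.25 -0.26  1.07  0.   -1.75]
```

View pics/wrist15.png

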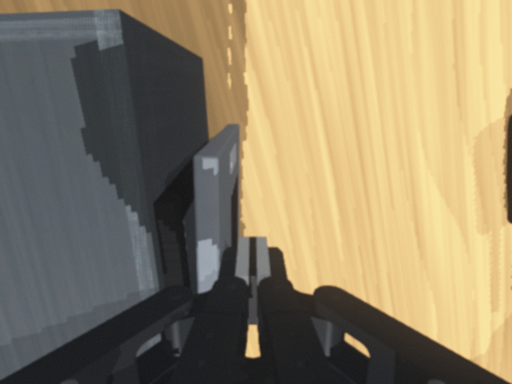

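Call:
move_arm(rows="0 0 -0.0007 -0.008; 0 0 -0.0015 -0.015; 0 0 -0.0022 -0.02; 0 0 -0.003 -0.025; 0 0 -0.003 -0.025")

```text
t: 22.7
tcp_pos: [0.5482, -0.1803, 0.1524]
tcp_rot: [-0.079, 0.703, -0.079, -0.703]
wrist_force: [-0.7, -0.8, -0.3]
grip_width: 0.001
```

Call:
move_arm(rows="0 0 -0.0007 -0.006; 0 0 -0.0014 -0.01; 0 0 -0.002 -0.015; 0 0 -0.002 -0.015")

```text
t: 23.03
tcp_pos: [0.5501, -0.1808, 0.1524]
tcp_rot: [-0.074, 0.703, -0.074, -0.703]
wrist_force: [-0.2, 0.2, 0.8]
grip_width: -0.0
```

Call:
move_arm(rows="0 0 -0.0005 0; 0 0 -0.001 0; 0 0 -0.0015 0; 0 0 -0.0015 0")

```text
t: 23.37
tcp_pos: [0.551, -0.1811, 0.1523]
tcp_rot: [0.074, -0.703, 0.074, 0.704]
wrist_force: [-2.3, 0.2, 1.3]
grip_width: 0.0
```

Call:
move_arm(rows="0 0 -0.0005 0; 0 0 -0.001 0; 0 0 -0.001 0")

```text
t: 23.62
tcp_pos: [0.5511, -0.1811, 0.1523]
tcp_rot: [0.074, -0.702, 0.074, 0.704]
wrist_force: [-5.0, -0.9, 3.9]
grip_width: 0.002
```

```bash
python3 - <<'E'
from h import *
from bench import bot,cams
s=bot.observe();print(s['t'],s['tcp_pos'],s['wrist_force'])
cv2.imwrite(f'pics/wrist16.png',cams.read_camera('wrist'));cv2.imwrite(f'pics/top16.png',cams.read_camera('top'));cv2.imwrite(f'pics/side16.png',cams.read_camera('side'))
crop('pics/wrist16.png','pics/w16c.png',90,0,290,300,2.5)
E
```

```text
23.6167 [ 0.55111159 -0.18108988  0.1522949 ] [-5.01009552 -0.91707261  3.94685752]
```

View pics/w16c.png

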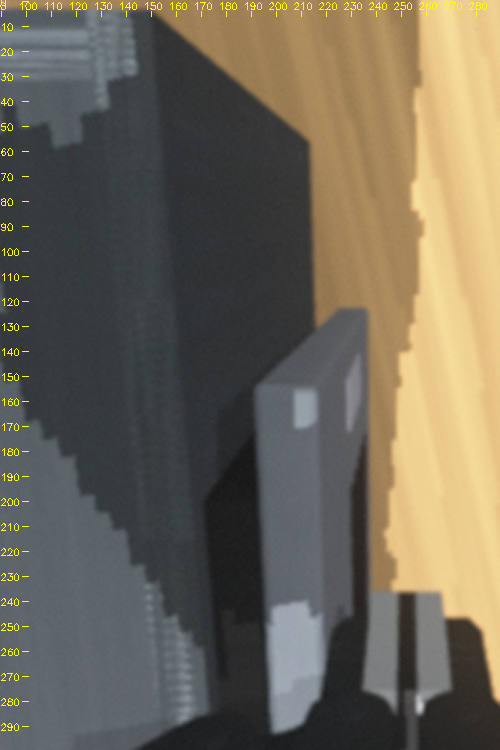

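Call:
move_arm(rows="0 0 0.002 0; 0 0 0.006 0; 0 0 0.012 0; 0 0 0.02 0; 0 0 0.03 0; 0 0 0.04 0; 0 0 0.05 0; -0.02 0 0.06 0; -0.04 0 0.07 0; -0.07 0 0.08 0; -0.1 0 0.09 0; -0.1 0 0.09 0")

```text
t: 24.77
tcp_pos: [0.4653, -0.1634, 0.2586]
tcp_rot: [-0.073, 0.706, -0.075, -0.7]
wrist_force: [-0.1, -0.2, 1.1]
grip_width: 0.001
```

```bash
python3 - <<'E'
from h import *
from bench import bot,cams
s=bot.observe();print(s['t'],s['tcp_pos'],s['wrist_force'])
for n in ('wrist','top','side'):cv2.imwrite(f'pics/{n}17.png',cams.read_camera(n))
crop('pics/top17.png','pics/top17c.png',240,60,370,180,6)
crop('pics/side17.png','pics/side17c.png',250,120,380,240,6)
E
```

```text
24.7667 [ 0.46530263 -0.16340359  0.25864644] [-0.13801892 -0.15025891  1.07858341]
```

View pics/wrist17.png

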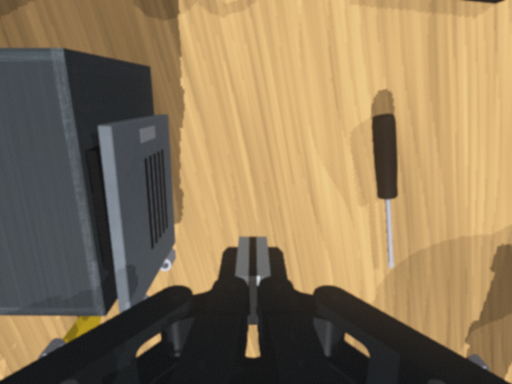

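View pics/top17c.png

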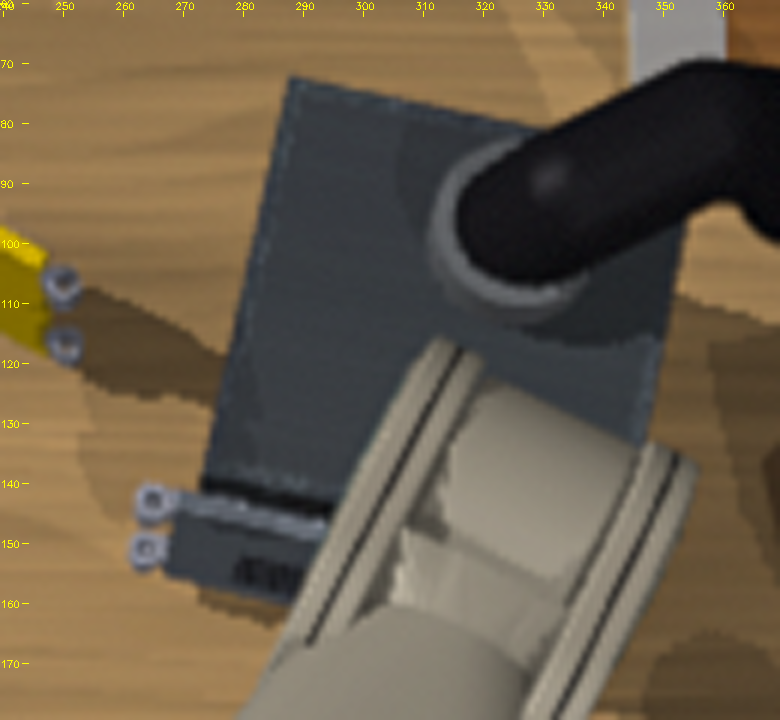

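View pics/side17c.png

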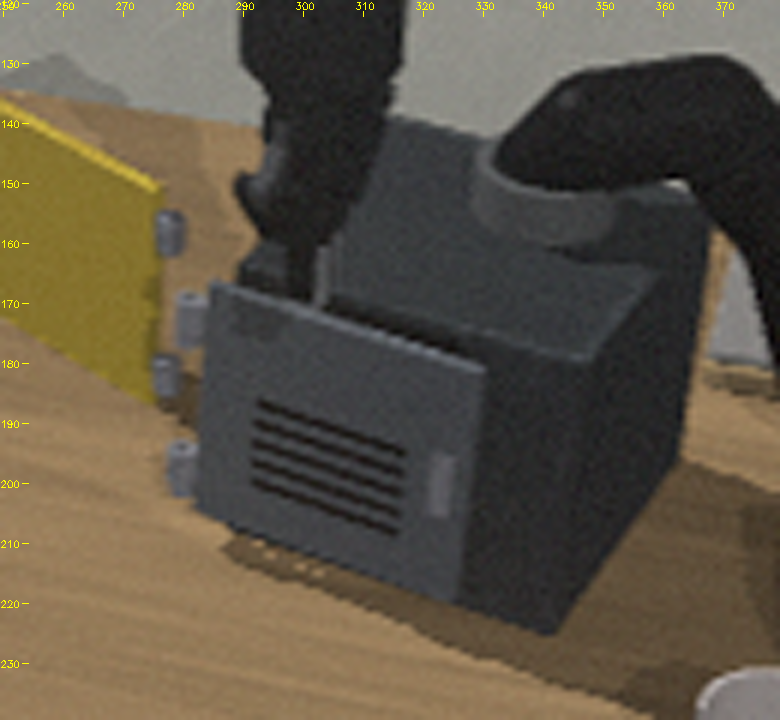

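```bash
python3 - <<'E'
from h import *
from bench import bot,cams
T=Cam(cams.get_calibration('top'));S=Cam(cams.get_calibration('side'))
s=bot.observe();c=Cam(cams.get_calibration('wrist'),s['tcp_pos'],s['tcp_rot'])
crop('pics/wrist17.png','pics/w17c.png',90,100,190,320,3)
for h in (1.365,1.30,1.25):
    d=-np.array([np.cos(h),np.sin(h)]);n=np.array([-np.sin(h),np.cos(h)])
    P=[np.r_[H+r*d+o*n,z] for r,o,z in((.011,.005,.17),(.171,.005,.17),(.171,.005,.02),(.171,-.005,.17))]
    print(h,'side',S.proj(P).round(1).tolist(),'wrist',c.proj(P).round(1).tolist())
b=lambda x,y,z:[.6792+np.cos(-.206)*x-np.sin(-.206)*y,-.2103+np.sin(-.206)*x+np.cos(-.206)*y,z]
B=[b(-.1,.1,.175),b(-.1,-.1,.175),b(-.1,-.1,0)]
print('box side',S.proj(B).round(1).tolist(),'wrist',c.proj(B).round(1).tolist())
E
```

```text
1.365 side [[283.3, 166.7], [329.5, 180.2], [325.7, 219.1], [330.7, 178.7]] wrist [[126.7, 329.2], [97.4, 130.3], [159.4, 113.5], [82.3, 130.4]]
1.3 side [[283.1, 166.8], [327.8, 181.8], [324.1, 220.8], [329.3, 180.4]] wrist [[127.6, 329.6], [114.2, 131.3], [169.5, 114.1], [99.1, 130.4]]
1.25 side [[282.9, 166.9], [326.4, 183.1], [322.8, 222.1], [328.0, 181.6]] wrist [[128.3, 329.9], [127.2, 132.8], [177.2, 115.0], [112.0, 131.1]]
box side [[288.7, 163.9], [347.2, 180.7], [341.6, 225.9]] wrist [[101.1, 322.6], [52.8, 46.5], [144.9, 65.7]]
```

View pics/w17c.png

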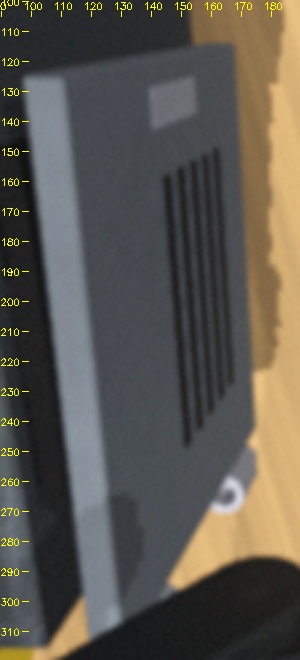

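```bash
python3 - <<'E'
from h import *
from bench import bot,cams
crop('pics/wrist17.png','pics/w17d.png',45,30,145,130,5);crop('pics/wrist17.png','pics/w17e.png',70,230,170,330,5)
cv2.imwrite('pics/w17f.png',np.hstack([cv2.imread('pics/w17d.png'),cv2.imread('pics/w17e.png')])[:, :])
E
python3 -c "
import cv2;a=cv2.imread('pics/w17f.png');print(a.shape);cv2.imwrite('pics/w17g.png',cv2.resize(a,None,fx=.8,fy=.8,interpolation=cv2.INTER_AREA))"
```

```text
(500, 1000, 3)
```

View pics/w17g.png

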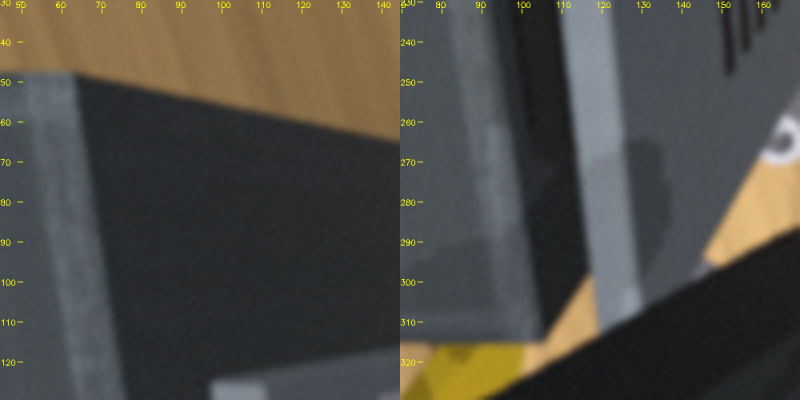

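```bash
python3 - <<'E'
from h import *
from bench import bot,cams
s=bot.observe();c=Cam(cams.get_calibration('wrist'),s['tcp_pos'],s['tcp_rot'])
def hd(a,b,z):
    A,B=c.atz(a,z),c.atz(b,z);return A.round(4),B.round(4),np.arctan2(*(B-A)[1::-1])
A,B,b=hd((64,48),(104.5,314),.175);print(A,B,b,np.linalg.norm(A-B))
for q in [((111,126),(129.5,303)),((97.5,126),(119,310))]:
    P,Q,d=hd(*q,.17);print(P,Q,d,'open',b-d, 'dist from front', np.cross((B-A)[:2],(P-A)[:2])/np.linalg.norm((B-A)[:2]),np.cross((B-A)[:2],(Q-A)[:2])/np.linalg.norm((B-A)[:2]))
print(np.round(s['joint_positions'],2),s['t'])
E
```

```text
[ 0.5546 -0.2855  0.175 ] [ 0.5963 -0.0991  0.175 ] 1.350612198616594 0.19100746058727652
[ 0.5448 -0.2355  0.17  ] [ 0.577  -0.1015  0.17  ] 1.33488089479568 open 0.015731303820913922 dist from front 0.020479409484702497 0.018310488968581104
[ 0.5535 -0.2373  0.17  ] [ 0.5873 -0.097   0.17  ] 1.334825782174867 open 0.015786416441726958 dist from front 0.011596300967458362 0.009241366774746719
[-0.47  0.03 -0.29  1.25  0.   -1.83] 24.9167<stdin>:8: DeprecationWarning: Arrays of 2-dimensional vectors are deprecated. Use arrays of 3-dimensional vectors instead. (deprecated in NumPy 2.0)
```

```bash
python3 - <<'E'
from bench import bot,order
import numpy as np
s=bot.observe();print(s['t'],np.round(s['joint_velocities'],3),np.round(s['wrist_force'],2))
print(order.hand_in())
E
```

```text
24.9167 [ 0.002  0.029 -0.02   0.001  0.     0.001] [0.19 0.12 0.25]
the job is handed in; nothing more can be done
None
```

I lifted the grey door from the rack, lowered both knuckles onto the pins at about 95° open, let go and swung it shut with closed fingers. I handed the job in at 24.9 s of the 69 s allowed; hand-in reports no verdict.

- **Hanging:** I lined up the upper bore with its pin through the wrist camera. Both knuckles went down to the shoulders at the expected height, with about 6 N at most between door and box.
- **Shutting:** I pushed until the gasket stopped the door at about 5 N, then backed the arm clear. The wrist force read about 0 N.
- **Last checks:** The wrist picture puts the door about 0.016 rad from parallel to the box front (limit 0.07). Its inner face is 9–12 mm off the front, against 8 mm for the gasket, so the free edge is 3–4 mm out (limit 8 mm).
- **Disagreement:** Near z 0.25 the wrist camera measured known lengths 4–5% short, for example 191 mm for the 200 mm box edge. I take the gasket gap as approximate; the side view agreed with a shut door within about 1 pixel.
- **Not measured:** I did not re-measure the bystanders at the end. I kept the arm clear of them and felt no unexpected contact. The last joint came within 0.04 rad of its range limit once during the carry, without passing it.

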